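Set up the tile-rolling jig

TASK

Get the tile-rolling jig ready for use: set the loose wooden board into the pocket between the two guide rails and press it down until it sits flat on the bed, then lift the hand roller up off its two hooks and lay it gently, square and centred, across both rails over the board, and let go. Leave the set square, the bowl and the brush jar where they are.

Things in the scene. Friction and masses are not known exactly. Their poses are not given: they have to be found in the camera images.
- board: loose flat board of brown wood, 60 (its x) x 100 (its y) x 16 mm (its z), edges rounded 3 mm, about 70 g, lying flat on the bench at the start. Origin at the centre of its underside, z up. It can be gripped across its 60 mm width.
- jig: tile-rolling jig fixed to the bench: dark bed 130 (x) x 138 (y) x 15 mm high; on it two guide rails along x, 130 mm long, from y = +-53 to +-69 mm, tops 37 mm above the bench, inner top edges bevelled 6 mm; between the rails two low end lips along y, 12 mm wide, centred at x = +-40 mm, tops 20 mm above the bench. They enclose a pocket for the board. Origin at bench level under its centre, z up.
- pocket (a point): centre of the pocket's floor, 15 mm above the bench, axes as the jig's. Pocket 68 (x) x 106 mm (y); the board goes in with its 100 mm side along y, either way round, and is home with its origin here, its top 31 mm above the bench. Fingers holding only the top 8 mm of the board's long sides clear the 5 mm lips when it is down.
- roller: hand roller (rolling pin) of pale wood, 200 mm long along its own y, about 190 g: barrel diameter 44, length 140 mm; at each end a handle of diameter 18, 23 mm long, ending in a bead of diameter 25 mm. Origin at its middle on the axis; x and z turn as it rolls. It hangs level by its handles in the stand's two hooks, axis 170 mm above the bench; laid on the rails, 59 mm.
- stand: fixed wooden stand from which the roller hangs. Origin on the bench straight under the middle of the hanging roller, which lies along the stand's y. Two posts 26 mm thick, 205 mm high, at x = +88, y = +-81 mm, each carrying a steel J-hook that reaches out towards -x. A stretcher joins the posts 35 to 65 mm above the bench.
- hook (a point): bottom of the U of the hook at the stand's +y side (its twin is at y = -81 mm), axes as the stand's. 8 mm rod: level from the post 188 mm above the bench, down into a U 24 mm wide inside under the roller's handle, and up again at x = -20 mm to a tip 196 mm above the bench. The roller comes out upwards only: raised 40 mm (axis above 210 mm) it is clear.
- set_square: bystander: flat aluminium set square, triangle about 120 x 95 x 4 mm, lying on the bench. Leave it alone. Origin near its middle, on the bench.
- bowl: bystander: terracotta bowl, 110 mm across, 50 mm high, standing on the bench. Leave it alone. Origin at the centre of its underside.
- brush_jar: bystander: blue ceramic jar with brushes, 80 mm across, about 200 mm high with the brushes. Leave it alone. Origin at the centre of its underside.
Mind the look-alikes: they are no part of the job. Several things have the shape of the board; the one meant has the colours described above.

How it is judged:
By the outcome, as a careful person would: the job done as asked, in the order asked, and still so for the second after the job is handed in, with the robot touching nothing.
It also fails if it takes over 72 s, if anything falls off the work surface, if the arm or the gripper's body presses on something with over 40 N, if the wrist force passes 120 N, or if a joint passes its speed limit or range.

ROBOT

A 6-joint arm with a two-finger parallel gripper is mounted at the origin on the work surface. World frame = base frame: x ahead of the robot, y to its left, z up, the work surface at z = 0. Lengths are in mm, angles in rad, forces in N, time in s.
With the tool pointing down it reaches from about 350 to 775 mm from the base axis. Payload 7.3 kg.
Tool frame: the origin (TCP) lies between the finger pads; the fingertips stand 14 mm ahead of it and the grasp point (between the pads) lies 5 mm behind it; y points along the fingers, z is the direction in which the jaws open and shut, and the axes are right-handed (so a half turn about y gives the same grasp; the last joint's range is limited). The gripper opens to 92 mm and grips with 3 to 60 N. Pads are 19 mm wide; open, the fingers measure 130 mm over their backs; the gripper's body (75 mm by 190 mm) begins 47 mm behind the grasp point.
Start: joints at [0.994, 0.342, 1.524, -0, 1.275, -0.146], TCP at [219.227, 477.057, 240.741] pointing down, gripper open.
Joint ranges: [-2.53, 2.53], [-0.77, 2.02], [0.04, 2.7], [-1, 4.14], [0.28, 2.66], [-3.11, 3.11]. Speed limits (rad/s): [2.57, 2.57, 3.14, 3.14, 3.14, 3.14].

INTERFACE

Orientations are given as [roll, pitch, yaw] about the fixed x, y, z axes, in that order (R = Rz(yaw) Ry(pitch) Rx(roll)).
In Python, from plant import bot, vision, order gives the robot as it stands.
- The arm moves only by the tool apply_moves, never from a script. Its argument "rows" is a list of rows, each a list of 3 entries, a list of its own where there are three numbers: the shift along the tool's x, y, z in cm, then the turn about the tool's y in rad, then the finger opening in cm, from 0 to 9.18. A call has 1 to 5 rows; each row is the pose to reach, as a shift and turn from the pose measured when the call began, along the tool's axes at that moment; what a row does not reach only later rows make up. A row lasts 1/8 s, in which the tool goes at most 62.5 mm and 10.7 degrees, less where a joint would pass 70% of its speed; a pose out of reach is approached as far as the arm can. A call with a gripper value outside its range is refused whole. The fingers move at their own pace and stop on an object; the grip force is fixed at half the most. Time passes only in rows, so rows that repeat a pose let the fingers close. It gives the time, the measured TCP pose, the force and the opening at its end, in the units of the state.
- bot.get_obs(): the state, without advancing time (a new reading comes with each control period).
- vision.capture(name): name is "scene" or "top" or "wrist"; returns the picture (420x560x3 uint8, red, green, blue); there is no depth.
- vision.camera_info(name): a dict with "mtx" (3x3 intrinsics, pixels), "rvec" (rotation vector, rad) and "tvec" (3), from world to camera coordinates, as OpenCV has them. Camera axes: x right, y down, z forward; pixel columns grow to the right and rows downward; lengths in mm; the calibration is good to about 2 mm. A picture is of the moment at which its call begins: read the wrist's pose just before it. camera_info takes no time and is no camera call; for the wrist camera it gives the pose at the moment of the call.
- order.close_job(): hands the job in, once; it reports no verdict.
The state is a dict: "time": time; "joint_positions": joint angles; "dq": joint speeds; "tau": joint torques, N m; "tool_pos": TCP position; "tcp_rot": TCP orientation; "contact_force": force on the tool from outside, world axes, zero at the start; "moment": the same for the moment, N m; "grip_width": finger opening in mm.
Only numpy, scipy, OpenCV 4.12 (cv2) and the standard library are available. Lean on these libraries where they do the work, as an engineer would, in place of code of your own. Each camera call takes 0.05 s, during which the arm holds its last target.

## Working session

There is one attempt and no reset: what is moved stays moved. The work goes in short steps, Python scripts to look and compute and a tool call to move; the robot and the scene stay as the last step left them, time stands still between calls to the robot, and variables do not carry over. Pictures are saved under pics/ and viewed, and the job is handed in when it is done.

Besides the shell and the picture viewer there is one more tool, called after "Request:" by a JSON object that holds its "method" and its "body", one argument or row to a line. apply_moves: Moves the arm, as the interface text tells. Its arguments: {"type":"object","properties":{"rows":{"type":"array","items":{"type":"array"}}},"required":["rows"]}

```bash
ls; mkdir -p pics
python3 - <<'E'
from plant import bot, vision, order
import cv2
print(bot.get_obs())
for n in ["scene","top","wrist"]:
    im=vision.capture(n); cv2.imwrite(f"pics/{n}0.png",im[:,:,::-1]); print(n,vision.camera_info(n))
E
```

```text
pics
{'time': 0.0, 'joint_positions': array([ 9.93963944e-01,  3.42737443e-01,  1.52500244e+00,  1.07788886e-05,
        1.27543494e+00, -1.46013474e-01]), 'dq': array([ 0.00197363,  0.00091697, -0.00067115, -0.00096252,  0.00145275,
        0.00062815]), 'tau': array([-1.02207236e-03, -4.31235266e+01, -2.44216704e+01,  7.16417818e-02,
        5.61717991e-02, -1.15198509e-04]), 'tool_pos': array([219.01637147, 476.70510911, 240.04241214]), 'tcp_rot': array([-1.57236016e+00,  2.40395373e-04, -4.30822243e-01]), 'contact_force': array([-0.00558616, -0.36793618, -0.8566997 ]), 'moment': array([-0.03157838, -0.0183518 ,  0.04270206]), 'grip_width': 91.77101776109322}
scene {'mtx': array([[531.99643502,   0.        , 276.27078056],
       [  0.        , 531.99643502, 206.09500242],
       [  0.        ,   0.        ,   1.        ]]), 'rvec': array([ 2.09086981,  0.73145386, -0.39794302]), 'tvec': array([-402.32921857,  -55.2477576 , 1450.49573114])}
top {'mtx': array([[461.58811519,   0.        , 283.08147786],
       [  0.        , 461.58811519, 203.17387233],
       [  0.        ,   0.        ,   1.        ]]), 'rvec': array([ 2.10533799, -2.12800914,  0.21908207]), 'tvec': array([  34.98442908,  489.36873825, 1259.52431249])}
wrist {'mtx': array([[341.48645091,   0.        , 279.90221361],
       [  0.        , 341.48645091, 205.18971665],
       [  0.        ,   0.        ,   1.        ]]), 'rvec': array([-2.45803456, -1.57696182, -0.20100367]), 'tvec': array([-525.03231559,  -31.3390934 ,  388.49896988])}
```

View pics/scene0.png

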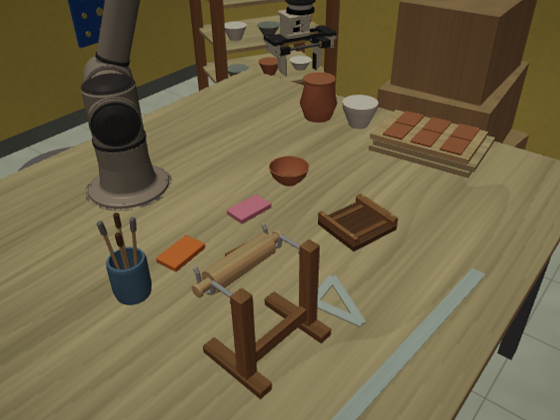

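View pics/top0.png

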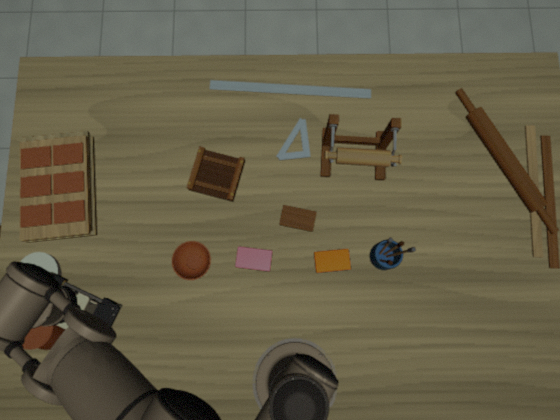

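View pics/wrist0.png

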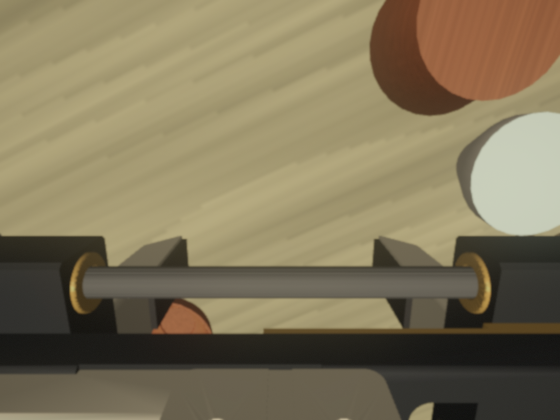

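Board-shaped candidates in the top view are brown (298,218), pink (253,259) and orange (332,261). The brown one fits "brown wood". I'll confirm that in an enlarged crop and measure it.

```bash
cat > h.py <<'E'
import numpy as np, cv2
from plant import bot, vision
def cam(n):
    c=vision.camera_info(n); return c["mtx"],cv2.Rodrigues(c["rvec"])[0],np.array(c["tvec"]).ravel()
def onplane(n,uv,z,c=None):
    K,R,t=c or cam(n); uv=np.atleast_2d(uv).astype(float)
    d=(R.T@np.linalg.inv(K)@np.c_[uv,np.ones(len(uv))].T).T; o=-R.T@t
    return o+d*((z-o[2])/d[:,2])[:,None]
def proj(n,p,c=None):
    K,R,t=c or cam(n); q=(K@(R@np.atleast_2d(p).T+t[:,None])).T; return q[:,:2]/q[:,2:]
E
python3 - <<'E'
from h import *
im=cv2.imread("pics/top0.png")
c=im[100:290,160:440]; cv2.imwrite("pics/crop0.png",cv2.resize(c,None,fx=2.85,fy=2.85,interpolation=cv2.INTER_CUBIC))
hsv=cv2.cvtColor(im,cv2.COLOR_BGR2HSV)
for p in [(298,218),(253,259),(332,261),(218,175),(365,157),(340,215),(205,160)]: print(p,hsv[p[1],p[0]])
E
```

```text
(298, 218) [ 16 155  84]
(253, 259) [174  73 140]
(332, 261) [ 19 219 136]
(218, 175) [ 18 167  52]
(365, 157) [ 19 102 113]
(340, 215) [ 24  81 110]
(205, 160) [ 15 139  57]
```

View pics/crop0.png

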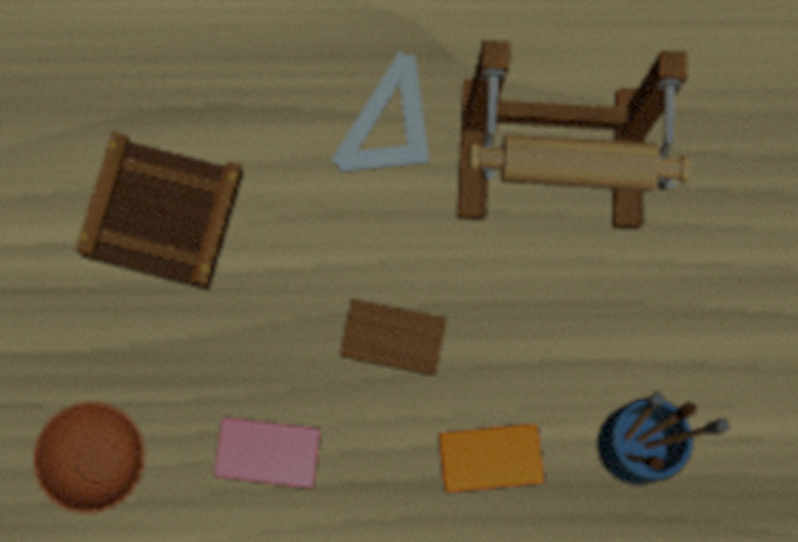

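The enlarged crop confirms it: the brown wooden board is at (298,218) in the top view, and the pink and orange ones are look-alikes. Next I'll measure the board, jig and roller.

Run:
```python
from h import *
im=cv2.imread("pics/top0.png"); big=cv2.resize(im,None,fx=4,fy=4,interpolation=cv2.INTER_CUBIC)
hsv=cv2.cvtColor(cv2.GaussianBlur(big,(0,0),2),cv2.COLOR_BGR2HSV)
def up(c): return (np.array(c)+.5)/4-.5
def comp(mask,roi):
    m=np.zeros_like(mask); x0,y0,x1,y1=[4*v for v in roi]; m[y0:y1,x0:x1]=mask[y0:y1,x0:x1]
    cs,_=cv2.findContours(m,cv2.RETR_EXTERNAL,cv2.CHAIN_APPROX_NONE); return max(cs,key=cv2.contourArea)
def rect(c,z):
    p=onplane("top",up(c[:,0,:]),z)[:,:2].astype(np.float32)
    return cv2.minAreaRect(p)
S=hsv[...,1]
m=((S>115)).astype(np.uint8)
b=comp(m,(270,195,330,240)); print("board",rect(b,16), "z8",rect(b,8))
r,_,=0,0
j=comp(((S>112)).astype(np.uint8),(180,140,252,208)); print("jig",rect(j,37),rect(j,0))
q=cv2.approxPolyDP(j,12,True)[:,0]; print(up(q))
cv2.drawContours(big,[b,j],-1,(0,255,0),1)
cv2.imwrite("pics/jig1.png",cv2.resize(big[130*4:245*4,175*4:335*4],None,fx=1.25,fy=1.25))
```

```text
board ((453.166259765625, -11.416801452636719), (99.61968994140625, 61.36748123168945), 77.81532287597656) z8 ((454.5429382324219, -11.707027435302734), (100.22525024414062, 61.74053192138672), 77.8153305053711)
jig ((583.6018676757812, 224.73587036132812), (142.98098754882812, 134.87393188476562), 74.41327667236328) ((593.7987670898438, 230.11862182617188), (147.06600952148438, 138.7272491455078), 74.41326904296875)
[[199.125 146.125]
 [186.625 187.375]
 [232.375 200.375]
 [243.875 157.875]]
```

View pics/jig1.png

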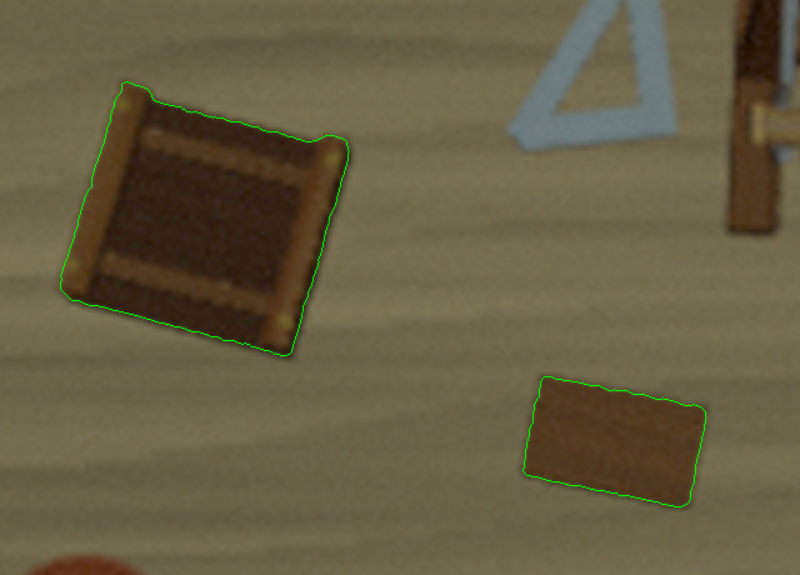

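Run:
```python
from h import *
for n in("top","scene"):
    K,R,t=cam(n); print(n,-R.T@t)
im=cv2.imread("pics/top0.png")
a=cv2.resize(im[105:195,310:415],None,fx=7,fy=6.5,interpolation=cv2.INTER_CUBIC)
cv2.imwrite("pics/rol_top.png",cv2.convertScaleAbs(a[:,:],alpha=1.6))
im=cv2.imread("pics/scene0.png")
a=cv2.resize(im[215:310,180:320],None,fx=5.7,fy=5.7,interpolation=cv2.INTER_CUBIC)
cv2.imwrite("pics/rol_sc.png",a)
a=cv2.resize(im[185:255,305:410],None,fx=7,fy=7,interpolation=cv2.INTER_CUBIC)
cv2.imwrite("pics/jig_sc.png",cv2.convertScaleAbs(a,alpha=1.4))
```

```text
top [ 226.69324596   36.32953978 1332.06512707]
scene [1086.88606149 -684.30802914  786.9308683 ]
```

View pics/rol_top.png

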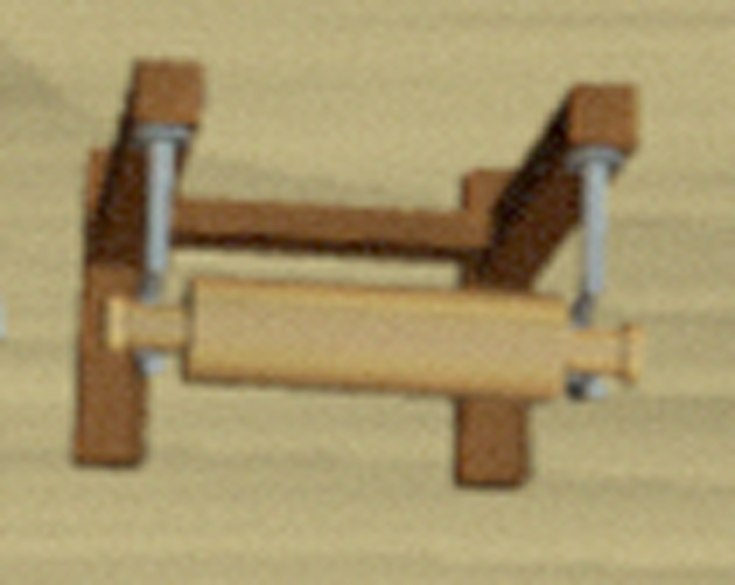

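View pics/rol_sc.png

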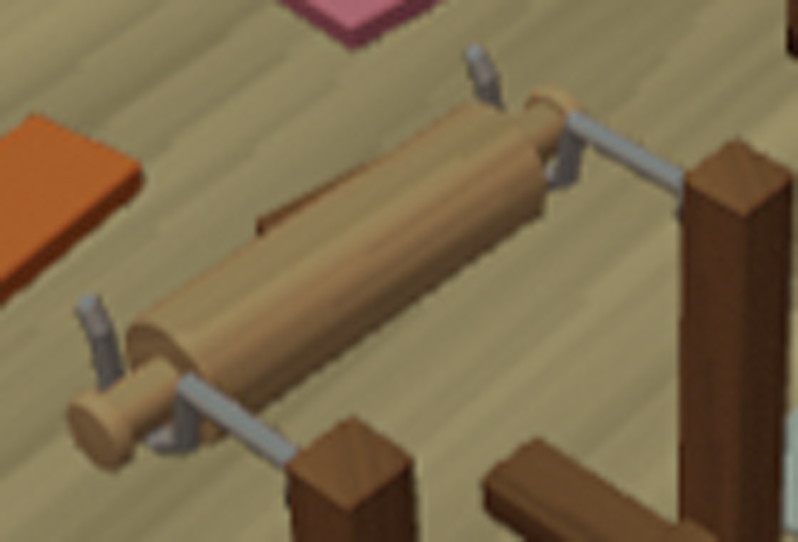

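View pics/jig_sc.png

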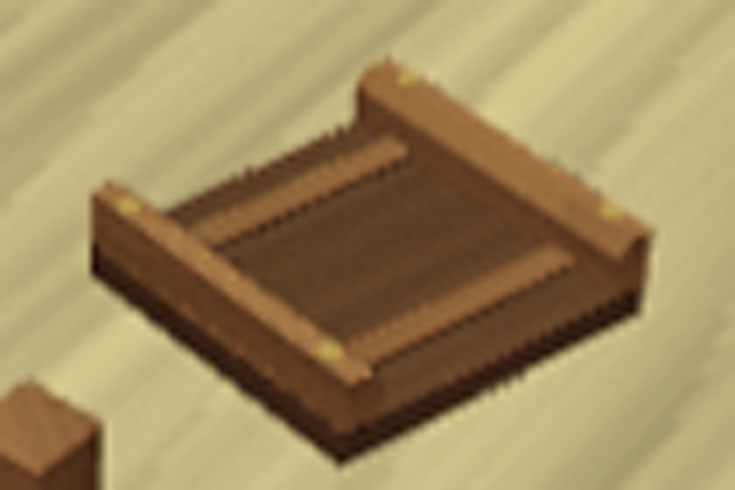

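Run:
```python
from h import *
f=lambda x,y,ox,oy,sx,sy:((np.array(x)+.5)/sx-.5+ox,(np.array(y)+.5)/sy-.5+oy)
def P(n,pts,z,*a):
    pts=np.array(pts,float); u,v=f(pts[:,0],pts[:,1],*a); return onplane(n,np.c_[u,v],z)[:,:2].round(1)
print("rol ends(bead), barrel ends top", P("top",[(107,322),(642,355),(187,330),(566,347)],170,310,105,7,6.5))
# roller in scene : bead end centers, barrel
print("scene bead ends",P("scene",[(90,435),(553,112)],170,180,215,5.7,5.7))
print("post tops TOP",P("top",[(135,60),(203,62),(572,85),(637,88)],205,310,105,7,6.5))
print("foot ends",P("top",[(73,465),(143,465),(457,487),(527,487)],15,310,105,7,6.5))
# jig, top from jig1: scale 5
print("jig top pins", P("top",[(124,103),(71,265),(333,157),(285,322)],37,175,130,5,5))
print("jig top inner lip/rail", P("top",[(124,82),(150,92),(62,293)],37,175,130,5,5))
print("jig scene pins", P("scene",[(128,206),(330,350),(407,78),(612,212)],37,305,185,7,7))
print("rail outer corner scene -y rail", P("scene",[(95,198),(350,383)],37,305,185,7,7), "+y rail far", P("scene",[(388,60),(652,234)],37,305,185,7,7))
```

```text
rol ends(bead), barrel ends top [[ 595.5  -80.9]
 [ 579.6 -281. ]
 [ 591.8 -110.8]
 [ 583.2 -252.7]]
scene bead ends [[ 578.  -281.7]
 [ 589.   -83. ]]
post tops TOP [[ 693.5  -90.9]
 [ 692.4 -116.1]
 [ 681.3 -252.5]
 [ 679.8 -276.5]]
foot ends [[ 577.1  -80.2]
 [ 576.8 -109.7]
 [ 565.2 -241.5]
 [ 564.9 -271. ]]
jig top pins [[653.4 273.2]
 [555.8 301.4]
 [619.2 150.5]
 [520.8 177.4]]
jig top inner lip/rail [[666.3 273.6]
 [660.  258.2]
 [539.2 306. ]]
jig scene pins [[519.8 174.9]
 [616.4 150.1]
 [553.9 299.4]
 [651.1 272.5]]
rail outer corner scene -y rail [[508.3 171.8]
 [630.6 139.6]] +y rail far [[542.5 305.1]
 [667.7 269.6]]
```

```bash
cat >> h.py <<'E'
from scipy.spatial.transform import Rotation as Ro
def Rt(o=None):
    o=o or bot.get_obs(); return Ro.from_euler('xyz',o["tcp_rot"]).as_matrix(),np.array(o["tool_pos"])
def go(target,yawdeg):
    o=bot.get_obs();R,p=Rt(o)
    sh=R.T@(np.array(target,float)-p)/10
    y=np.arctan2(R[1,0],R[0,0]); d=np.deg2rad(yawdeg)-y; d=(d+np.pi)%(2*np.pi)-np.pi
    print("t",round(float(o["time"]),2),"at",p.round(1),"yaw",np.rad2deg(y).round(2),"rot",np.round(o["tcp_rot"],4),"F",np.round(o["contact_force"],1),"grip",round(float(o["grip_width"]),1))
    print("shift cm",sh.round(2),"turn",round(float(-d),3),"tool axes",R.round(3).tolist())
E
python3 - <<'E'
from h import *
R,p=Rt(); K,Rc,t=cam("wrist"); print("cam in tool",R.T@(-Rc.T@t-p), "cam axes in tool (cols)\n",(R.T@Rc.T).round(3))
go([560,225,300],-105.4)
E
```

```text
cam in tool [ -67.83006401 -143.3462808     0.3083567 ] cam axes in tool (cols)
 [[-0.001  0.968  0.252]
 [-0.001 -0.252  0.968]
 [ 1.     0.001  0.001]]
t 0.15 at [219.1 476.8 240.2] yaw -24.68 rot [-1.5719e+00  2.0000e-04 -4.3080e-01] F [ 1.2  0.2 -0.6] grip 91.8
shift cm [41.49 -5.97 -8.65] turn 1.409 tool axes [[0.909, -0.001, 0.418], [-0.418, -0.001, 0.909], [-0.0, -1.0, -0.001]]
```

Run:
```python
from h import *
go([571,171,300],-105.4)
```

```text
t 0.15 at [219.1 476.8 240.2] yaw -24.68 rot [-1.5719e+00  2.0000e-04 -4.3080e-01] F [ 1.2  0.2 -0.6] grip 91.8
shift cm [ 44.75  -5.97 -13.1 ] turn 1.409 tool axes [[0.909, -0.001, 0.418], [-0.418, -0.001, 0.909], [-0.0, -1.0, -0.001]]
```

Request:
{"method": "apply_moves", "body": {
  "rows": [
    [[5, -3, -1.5], 0.17, 9.18],
    [[11, -5, -3.2], 0.35, 9.18],
    [[17, -6, -5], 0.53, 9.18],
    [[23, -6, -6.7], 0.7, 9.18],
    [[28.5, -6, -8.4], 0.88, 9.18]
  ]
}}

```text
time: 0.78
tool_pos: [444.3, 280.0, 300.4]
tcp_rot: [-1.571, -0.001, -1.317]
contact_force: [0.8, 0.5, -1.4]
grip_width: 91.9
```

Run:
```python
from h import *
go([571,171,300],-105.4)
```

```text
t 0.78 at [444.3 280.  300.4] yaw -75.44 rot [-1.5713e+00 -5.0000e-04 -1.3166e+00] F [ 0.8  0.5 -1.4] grip 91.9
shift cm [13.74  0.04  9.52] turn 0.523 tool axes [[0.251, -0.0, 0.968], [-0.968, -0.001, 0.251], [0.001, -1.0, -0.0]]
```

Request:
{"method": "apply_moves", "body": {
  "rows": [
    [[4.5, 0, 3], 0.17, 9.18],
    [[9, 0, 6], 0.35, 9.18],
    [[13.7, 0, 9.5], 0.52, 9.18],
    [[13.7, 0, 9.5], 0.52, 9.18]
  ]
}}

```text
time: 1.27
tool_pos: [572.9, 168.1, 298.8]
tcp_rot: [-1.572, -0.002, -1.843]
contact_force: [-0.7, 0.2, 0.0]
grip_width: 91.9
```

Run:
```python
from h import *
c=cam("wrist"); im=vision.capture("wrist"); cv2.imwrite("pics/w1.png",im[:,:,::-1])
np.savez("w1.npz",K=c[0],R=c[1],t=c[2])
go([453,-11.4,300],-102.2)
```

```text
t 1.32 at [571.4 169.9 299.1] yaw -105.36 rot [-1.5729e+00 -1.5000e-03 -1.8389e+00] F [-0.5  0.8  0.2] grip 91.9
shift cm [20.61 -0.04 -6.62] turn -0.055 tool axes [[-0.265, -0.002, 0.964], [-0.964, -0.001, -0.265], [0.002, -1.0, -0.002]]
```

View pics/w1.png

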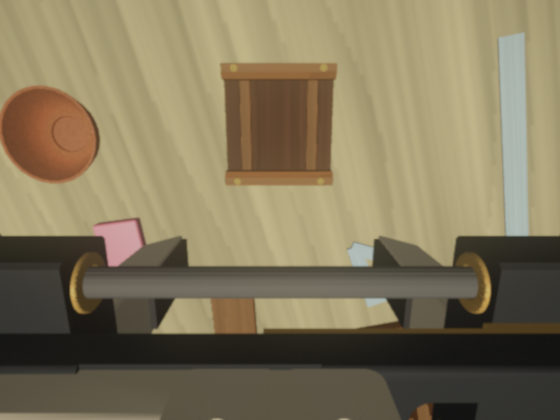

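The jig is whole in view, with rail pins near (233,68), (324,68), (237,181) and (321,181). I'll enlarge it and measure.

Run:
```python
from h import *
im=cv2.imread("pics/w1.png")
cv2.imwrite("pics/w1c.png",cv2.resize(im[55:195,212:345],None,fx=6,fy=4.2,interpolation=cv2.INTER_CUBIC))
hsv=cv2.cvtColor(im,cv2.COLOR_BGR2HSV)
```

```text
(no output)
```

View pics/w1c.png

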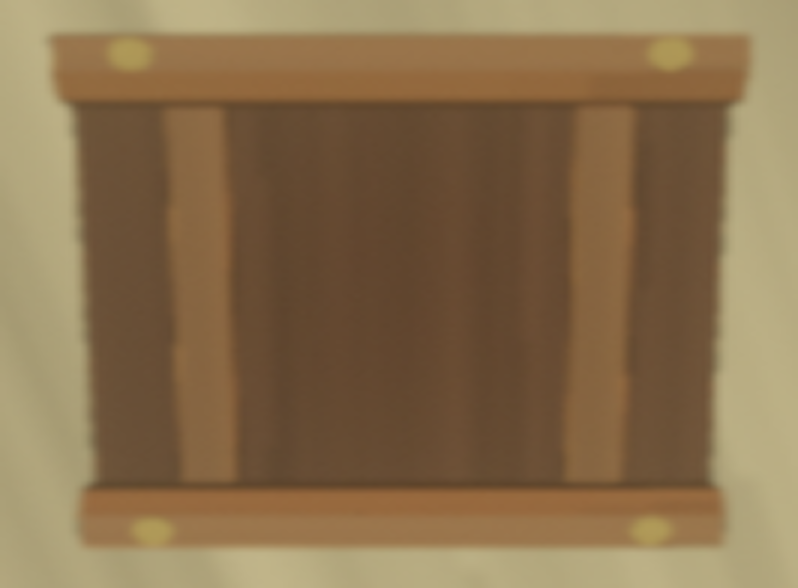

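Run:
```python
from h import *
z=np.load("w1.npz"); c=(z["K"],z["R"],z["t"])
def P(pts,h):
    pts=np.array(pts,float); return onplane("wrist",np.c_[(pts[:,0]+.5)/6-.5+212,(pts[:,1]+.5)/4.2-.5+55],h,c)[:,:2]
def rep(name,Q): # order: +y-x? (0)=top-left,(1)=top-right,(2)=bot-left,(3)=bot-right
    d=lambda a,b:(np.round(np.hypot(*(Q[b]-Q[a])),1),np.rad2deg(np.arctan2(*(Q[b]-Q[a])[::-1])).round(2))
    print(name,Q.round(1).tolist(),"mean",Q.mean(0).round(1),d(0,1),d(2,3),d(2,0),d(3,1))
rep("pins",P([(130,54),(670,54),(153,531),(651,531)],37))
rep("outer",P([(51,36),(750,36),(80,545),(724,545)],37))
rep("lipinner",P([(225,107),(577,107),(236,483),(565,483)],20))
rep("lipouter",P([(164,107),(635,107),(181,483),(622,483)],20))
```

```text
pins [[554.7, 297.7], [650.8, 271.0], [520.7, 174.5], [616.9, 147.8]] mean [585.8 222.7] (np.float64(99.8), np.float64(-15.53)) (np.float64(99.9), np.float64(-15.52)) (np.float64(127.8), np.float64(74.56)) (np.float64(127.8), np.float64(74.6))
outer [[542.0, 305.8], [666.1, 271.3], [505.3, 174.5], [630.1, 139.9]] mean [585.9 222.9] (np.float64(128.8), np.float64(-15.54)) (np.float64(129.5), np.float64(-15.52)) (np.float64(136.3), np.float64(74.38)) (np.float64(136.3), np.float64(74.68))
lipinner [[566.8, 282.3], [632.7, 264.0], [538.6, 181.2], [604.3, 162.9]] mean [585.6 222.6] (np.float64(68.4), np.float64(-15.53)) (np.float64(68.2), np.float64(-15.52)) (np.float64(105.0), np.float64(74.41)) (np.float64(105.0), np.float64(74.3))
lipouter [[555.4, 285.5], [643.6, 261.0], [527.6, 184.2], [615.7, 159.8]] mean [585.6 222.6] (np.float64(91.5), np.float64(-15.53)) (np.float64(91.4), np.float64(-15.52)) (np.float64(105.0), np.float64(74.65)) (np.float64(105.0), np.float64(74.59))
```

Run:
```python
from h import *
go([441,-66,260],-102.2)
```

```text
t 1.32 at [571.4 169.9 299.1] yaw -105.36 rot [-1.5729e+00 -1.5000e-03 -1.8389e+00] F [-0.5  0.8  0.2] grip 91.9
shift cm [26.19  3.96 -6.32] turn -0.055 tool axes [[-0.265, -0.002, 0.964], [-0.964, -0.001, -0.265], [0.002, -1.0, -0.002]]
```

Request:
{"method": "apply_moves", "body": {
  "rows": [
    [[6, 1, -1.5], -0.02, 9.18],
    [[12, 2, -3], -0.04, 9.18],
    [[18, 3, -4.5], -0.055, 9.18],
    [[23, 3.6, -5.6], -0.055, 9.18],
    [[26.2, 4, -6.3], -0.055, 9.18]
  ]
}}

```text
time: 1.95
tool_pos: [439.2, -66.5, 259.6]
tcp_rot: [-1.573, -0.001, -1.783]
contact_force: [0.1, 0.2, -0.0]
grip_width: 91.8
```

Run:
```python
from h import *
vision.capture("top")
c=cam("wrist"); im=vision.capture("wrist"); cv2.imwrite("pics/w2.png",im[:,:,::-1])
np.savez("w2.npz",K=c[0],R=c[1],t=c[2])
im=im[:,:,::-1]
big=cv2.resize(im,None,fx=4,fy=4,interpolation=cv2.INTER_CUBIC)
hsv=cv2.cvtColor(cv2.GaussianBlur(big,(0,0),2),cv2.COLOR_BGR2HSV)
v=proj("wrist",[[453,-11.4,16]],c)[0]; print(v, hsv[int(v[1]*4),int(v[0]*4)], hsv[int(v[1]*4)-300,int(v[0]*4)])
```

```text
[283.24608616 124.16146794] [ 16 132 137] [ 23  78 161]
```

View pics/w2.png

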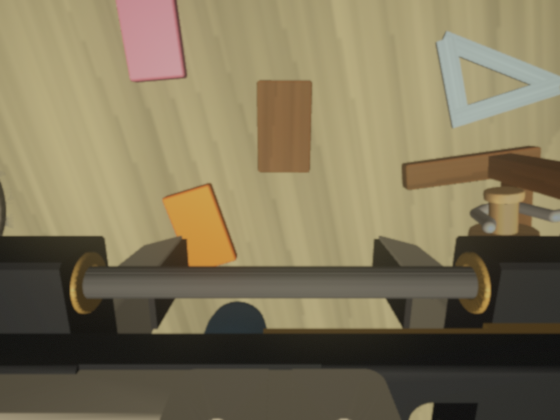

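Run:
```python
from h import *
z=np.load("w2.npz"); c=(z["K"],z["R"],z["t"])
im=cv2.imread("pics/w2.png")
big=cv2.resize(im,None,fx=4,fy=4,interpolation=cv2.INTER_CUBIC)
S=cv2.cvtColor(cv2.GaussianBlur(big,(0,0),2),cv2.COLOR_BGR2HSV)[...,1]
m=np.zeros_like(S); m[60*4:190*4,240*4:330*4]=(S>105)[60*4:190*4,240*4:330*4]
cs,_=cv2.findContours(m,cv2.RETR_EXTERNAL,cv2.CHAIN_APPROX_NONE); b=max(cs,key=cv2.contourArea)[:,0]
for h in(13,16):print(cv2.minAreaRect(onplane("wrist",(b+.5)/4-.5,h,c)[:,:2].astype(np.float32)))
go([453,-11.4,60],-102.2)
```

```text
((452.74053955078125, -15.011539459228516), (99.57557678222656, 59.613277435302734), 77.60370635986328)
((452.7391662597656, -14.910346984863281), (98.8083267211914, 59.153934478759766), 77.60372161865234)
t 2.05 at [439.3 -67.  259.6] yaw -102.26 rot [-1.5739 -0.0018 -1.7849] F [0.  1.2 1. ] grip 91.7
shift cm [-5.76 19.95  0.22] turn -0.001 tool axes [[-0.212, -0.003, 0.977], [-0.977, -0.001, -0.212], [0.002, -1.0, -0.003]]
```

Request:
{"method": "apply_moves", "body": {
  "rows": [
    [[-2, 5, 0.1], 0, 9.18],
    [[-4, 10, 0.2], 0, 9.18],
    [[-5.6, 15, 0.2], 0, 9.18],
    [[-5.6, 19, 0.2], 0, 9.18],
    [[-5.6, 20, 0.2], 0, 9.18]
  ]
}}

```text
time: 2.68
tool_pos: [451.0, -11.0, 57.8]
tcp_rot: [-1.578, -0.002, -1.782]
contact_force: [0.7, 0.0, 0.3]
grip_width: 91.6
```

Run:
```python
from h import *
go([452.9,-13.2,22],-102.3)
```

```text
t 2.67 at [451.  -11.   57.8] yaw -102.11 rot [-1.5782e+00 -1.6000e-03 -1.7822e+00] F [0.7 0.  0.3] grip 91.6
shift cm [0.17 3.58 0.26] turn 0.003 tool axes [[-0.21, -0.008, 0.978], [-0.978, 0.0, -0.21], [0.002, -1.0, -0.007]]
```

Request:
{"method": "apply_moves", "body": {
  "rows": [
    [[0.2, 2, 0.25], 0, 9.18],
    [[0.2, 3.2, 0.25], 0, 9.18],
    [[0.2, 3.6, 0.25], 0, 9.18],
    [[0.2, 3.6, 0.25], 0, 9.18]
  ]
}}

```text
time: 3.18
tool_pos: [453.1, -13.5, 22.3]
tcp_rot: [-1.577, -0.002, -1.782]
contact_force: [0.1, -0.2, -0.1]
grip_width: 91.7
```

Run:
```python
from h import *
go([452.9,-13.2,22],-102.3)
im=vision.capture("wrist"); cv2.imwrite("pics/w3.png",im[:,:,::-1])
go([452.9,-13.2,22],-102.3)
```

```text
t 3.17 at [453.1 -13.5  22.3] yaw -102.11 rot [-1.5775e+00 -1.5000e-03 -1.7821e+00] F [ 0.1 -0.2 -0.1] grip 91.7
shift cm [-0.02  0.03 -0.02] turn 0.003 tool axes [[-0.21, -0.007, 0.978], [-0.978, -0.0, -0.21], [0.002, -1.0, -0.007]]
t 3.23 at [453.2 -13.5  22.4] yaw -102.11 rot [-1.5771e+00 -1.5000e-03 -1.7821e+00] F [ 0.5 -0.3 -0.3] grip 92.0
shift cm [-0.03  0.04 -0.04] turn 0.003 tool axes [[-0.21, -0.006, 0.978], [-0.978, -0.0, -0.21], [0.002, -1.0, -0.006]]
```

View pics/w3.png

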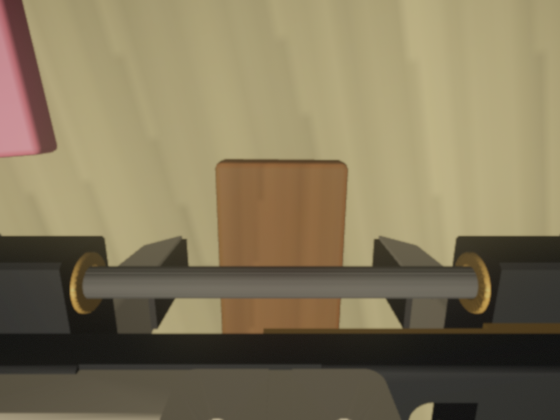

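The board (far edge at row 160, columns 218–346) lies centred between the fingers, so I'll close.

Request:
{"method": "apply_moves", "body": {
  "rows": [
    [[0, 0, 0], 0, 5],
    [[0, 0, 0], 0, 5],
    [[0, 0, 0], 0, 5],
    [[0, 0, 0], 0, 5],
    [[0, 0, 0], 0, 5]
  ]
}}

```text
time: 3.85
tool_pos: [453.2, -13.6, 22.5]
tcp_rot: [-1.577, -0.002, -1.782]
contact_force: [-0.1, -0.2, 1.9]
grip_width: 59.7
```

Request:
{"method": "apply_moves", "body": {
  "rows": [
    [[0, 0, 0], 0, 5],
    [[0, -0.5, 0], 0, 5],
    [[0, -1.5, 0], 0, 5],
    [[0, -3, 0], 0, 5],
    [[0, -5, 0], 0, 5]
  ]
}}

```text
time: 4.47
tool_pos: [453.3, -13.5, 73.4]
tcp_rot: [-1.577, -0.002, -1.782]
contact_force: [0.8, -0.1, -0.6]
grip_width: 59.3
```

Run:
```python
from h import *
c=cam("wrist")
im=vision.capture("wrist"); cv2.imwrite("pics/w4.png",im[:,:,::-1])
np.savez("w4.npz",K=c[0],R=c[1],t=c[2])
go([586.2,224.2,100],-105.5)
```

```text
t 4.53 at [454.8 -13.7  75.6] yaw -102.1 rot [-1.5732e+00 -1.5000e-03 -1.7820e+00] F [1.4 1.  0.2] grip 59.4
shift cm [-26.01  -2.49   7.85] turn 0.059 tool axes [[-0.21, -0.003, 0.978], [-0.978, -0.001, -0.21], [0.001, -1.0, -0.002]]
```

View pics/w4.png

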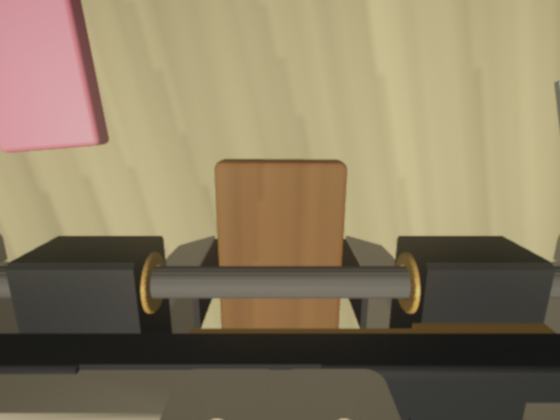

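The board is held level, with its far edge still at row 160. Next: carry it over the jig.

Request:
{"method": "apply_moves", "body": {
  "rows": [
    [[-6, -1.5, 1.8], 0.01, 5],
    [[-12, -2.5, 3.6], 0.03, 5],
    [[-18, -2.5, 5.4], 0.06, 5],
    [[-23, -2.5, 7], 0.06, 5],
    [[-26, -2.5, 7.9], 0.06, 5]
  ]
}}

```text
time: 5.15
tool_pos: [587.4, 226.7, 100.0]
tcp_rot: [-1.572, -0.001, -1.84]
contact_force: [0.1, -0.8, -0.8]
grip_width: 59.6
```

Run:
```python
from h import *
c=cam("wrist")
im=vision.capture("top");cv2.imwrite("pics/t5.png",im[:,:,::-1])
c=cam("wrist")
im=vision.capture("wrist"); cv2.imwrite("pics/w5.png",im[:,:,::-1])
np.savez("w5.npz",K=c[0],R=c[1],t=c[2])
go([586.2,224.2,60],-105.6)
```

```text
t 5.25 at [587.4 226.9  99.7] yaw -105.36 rot [-1.5721e+00 -4.0000e-04 -1.8389e+00] F [ 0.6 -0.7 -1.9] grip 59.3
shift cm [ 0.29  3.97 -0.04] turn 0.004 tool axes [[-0.265, -0.001, 0.964], [-0.964, -0.0, -0.265], [0.0, -1.0, -0.001]]
```

View pics/w5.png

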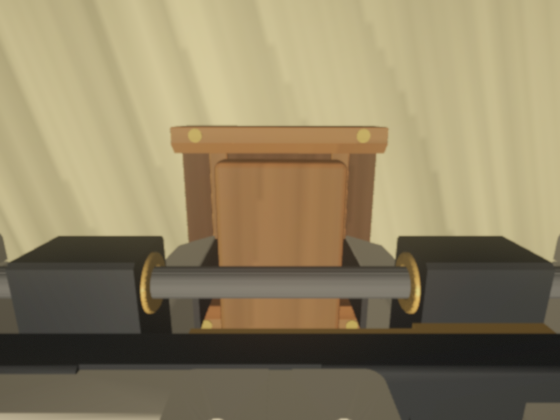

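Run:
```python
from h import *
z=np.load("w5.npz"); c=(z["K"],z["R"],z["t"])
R,p=Rt()
p5=onplane("w",[(195,135.5),(363.5,135.5),(207,326),(352,326)],37,c); e=onplane("w",[(281,160)],p[2]-9.4,c); s=onplane("w",[(215,200),(347,200)],p[2]-9.4,c)
x=np.array([np.cos(np.deg2rad(-15.5)),np.sin(np.deg2rad(-15.5))]); y=np.array([-x[1],x[0]])
tl=lambda q:(round(float((q[:2]-p[:2])@x),1),round(float((q[:2]-p[:2])@y),1))
print("pins rel tcp (jx,jy):",[tl(q) for q in p5],"edge",tl(e[0]),"sides",[tl(q) for q in s])
im=cv2.imread("pics/w5.png"); cv2.imwrite("pics/w5c.png",cv2.resize(im[115:240,160:400],None,fx=3.3,fy=3.3,interpolation=cv2.INTER_CUBIC))
```

```text
pins rel tcp (jx,jy): [(-50.3, 59.2), (49.6, 59.5), (-49.7, -69.1), (49.9, -68.9)] edge (0.5, 51.3) sides [(-29.8, 32.8), (31.0, 33.0)]
```

View pics/w5c.png

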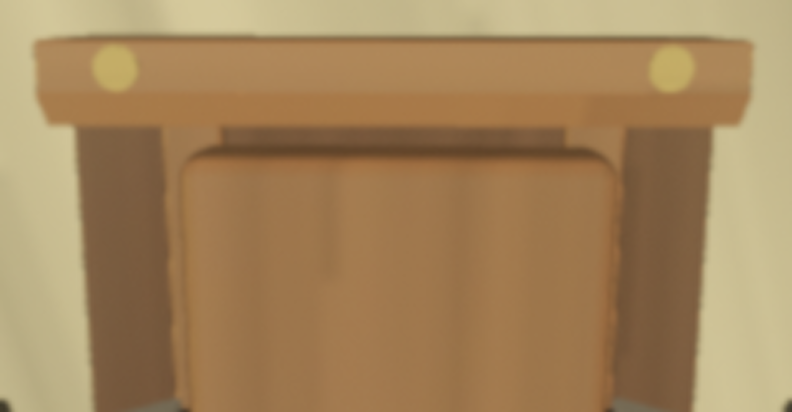

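Run:
```python
from h import *
go([585.8,223.2,63],-105.55)
```

```text
t 5.25 at [587.4 226.9  99.7] yaw -105.36 rot [-1.5721e+00 -4.0000e-04 -1.8389e+00] F [ 0.6 -0.7 -1.9] grip 59.3
shift cm [ 0.4   3.67 -0.05] turn 0.003 tool axes [[-0.265, -0.001, 0.964], [-0.964, -0.0, -0.265], [0.0, -1.0, -0.001]]
```

Request:
{"method": "apply_moves", "body": {
  "rows": [
    [[0.2, 1.5, -0.05], 0.003, 5],
    [[0.4, 2.8, -0.05], 0.003, 5],
    [[0.4, 3.7, -0.05], 0.003, 5],
    [[0.4, 3.7, -0.05], 0.003, 5]
  ]
}}

```text
time: 5.75
tool_pos: [585.2, 222.4, 61.7]
tcp_rot: [-1.574, -0.001, -1.843]
contact_force: [0.6, 0.3, -0.8]
grip_width: 59.3
```

Run:
```python
from h import *
im=vision.capture("top");cv2.imwrite("pics/t6.png",im[:,:,::-1])
sc=vision.capture("scene");cv2.imwrite("pics/s6.png",sc[:,:,::-1])
c=cam("wrist")
im=vision.capture("wrist"); cv2.imwrite("pics/w6.png",im[:,:,::-1])
np.savez("w6.npz",K=c[0],R=c[1],t=c[2])
im=cv2.imread("pics/w6.png"); cv2.imwrite("pics/w6c.png",cv2.resize(im[115:240,140:420],None,fx=2.8,fy=2.8,interpolation=cv2.INTER_CUBIC))
im=cv2.imread("pics/s6.png"); cv2.imwrite("pics/s6c.png",cv2.resize(im[165:265,290:420],None,fx=6,fy=6,interpolation=cv2.INTER_CUBIC))
go([585.8,223.2,63],-105.55)
```

```text
t 5.9 at [586.2 223.1  63.1] yaw -105.56 rot [-1.5714  0.     -1.8423] F [ 0.8  0.7 -1.9] grip 59.8
shift cm [-0.    0.02 -0.04] turn -0.0 tool axes [[-0.268, -0.001, 0.963], [-0.963, 0.0, -0.268], [-0.0, -1.0, -0.001]]
```

View pics/w6c.png

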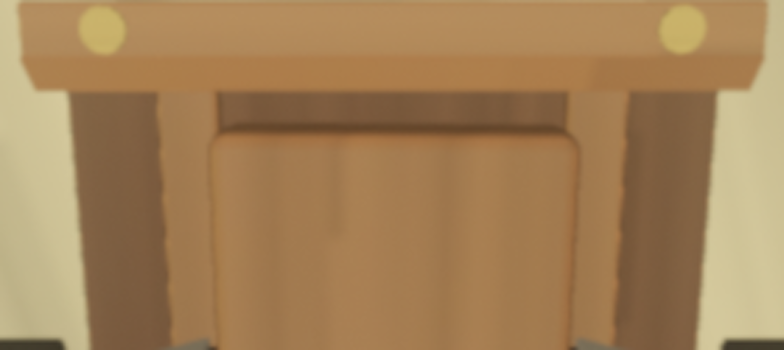

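View pics/s6c.png

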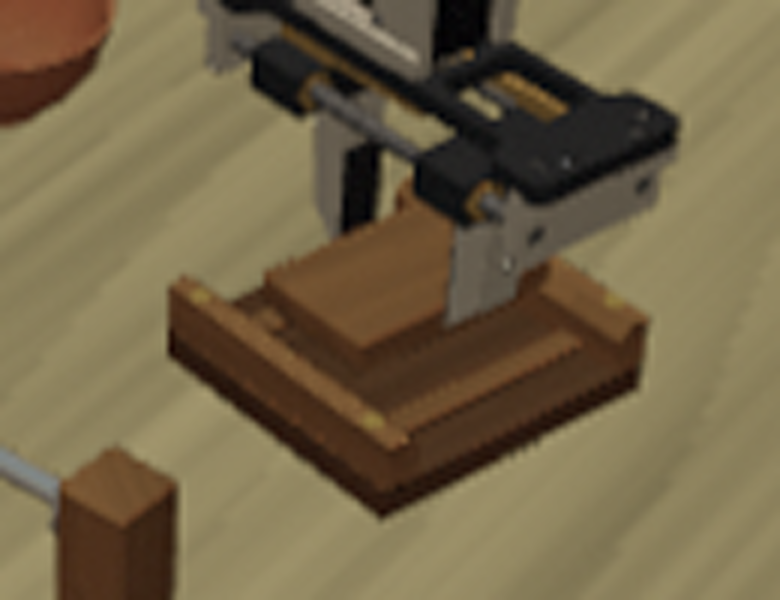

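Run:
```python
from h import *
z=np.load("w6.npz"); c=(z["K"],z["R"],z["t"]); p=np.array([586.2,223.1,63.1])
x=np.array([np.cos(np.deg2rad(-15.53)),np.sin(np.deg2rad(-15.53))]); y=np.array([-x[1],x[0]])
tl=lambda q:(round(float((q[:2]-p[:2])@x),1),round(float((q[:2]-p[:2])@y),1))
f=lambda u,v:[((u+.5)/2.8-.5+140,(v+.5)/2.8-.5+115)]
for nm,u,v,h in[("bevel low",390,91,31),("bevel top",390,57,37),("pinL",102,29,37),("pinR",683,29,37),("board end bottom",390,124,42.5),("board end top",390,133,54),("sideL",211,200,54),("sideR",578,200,54),("lipinL",217,100,20),("lipinR",567,100,20)]:
    print(nm,tl(onplane("w",f(u,v),h,c)[0]))
C=-c[1].T@c[2]; print("cam",tl(C),C[2])
# scene: board end near -y, at top z; rail inner
g=lambda u,v:[((u+.5)/6-.5+290,(v+.5)/6-.5+165)]
for nm,u,v,h in[("pin-",200,297,37),("pin+",372,420,37),("pin far",613,301,37),("bd corner a top",266,276,55),("bd corner b top",362,345,55),]:
    print("scene",nm,tl(onplane("scene",g(u,v),h)[0]))
```

```text
bevel low (-0.9, 52.5)
bevel top (-0.9, 58.8)
pinL (-50.5, 63.5)
pinR (49.6, 63.6)
board end bottom (-0.9, 47.9)
board end top (-0.8, 47.8)
sideL (-29.9, 36.9)
sideR (29.6, 37.0)
lipinL (-34.4, 49.8)
lipinR (33.2, 49.8)
cam (-0.4, 67.5) 206.2455583900713
scene pin- (-50.7, -64.3)
scene pin+ (48.5, -62.5)
scene pin far (48.6, 64.8)
scene bd corner a top (-27.4, -51.0)
scene bd corner b top (28.4, -51.0)
```

Request:
{"method": "apply_moves", "body": {
  "rows": [
    [[-0.14, 0.5, -0.04], 0, 5],
    [[-0.14, 1.0, -0.04], 0, 5],
    [[-0.14, 1.5, -0.04], 0, 5],
    [[-0.14, 1.9, -0.04], 0, 5],
    [[-0.14, 2.2, -0.04], 0, 5]
  ]
}}

```text
time: 6.52
tool_pos: [586.1, 224.5, 40.8]
tcp_rot: [-1.572, -0.0, -1.842]
contact_force: [0.2, -0.1, -1.0]
grip_width: 59.8
```

Run:
```python
from h import *
im=vision.capture("wrist"); cv2.imwrite("pics/w7.png",im[:,:,::-1])
go([586.2,224.5,37],-105.55)
```

```text
t 6.58 at [585.9 224.4  40.5] yaw -105.56 rot [-1.5721e+00 -3.0000e-04 -1.8423e+00] F [-0.4  0.3 -0.6] grip 59.4
shift cm [-0.01  0.35  0.03] turn -0.0 tool axes [[-0.268, -0.001, 0.963], [-0.963, 0.0, -0.268], [0.0, -1.0, -0.001]]
```

View pics/w7.png

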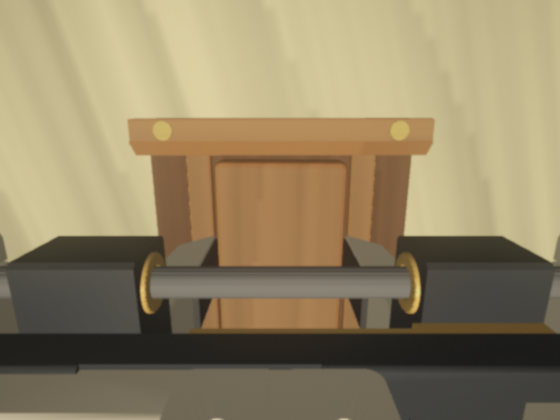

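The board sits between the rails with a gap at the far rail (rows 153–161) and no contact force. I'll lower it the last 3–4 mm.

Request:
{"method": "apply_moves", "body": {
  "rows": [
    [[0, 0.15, 0], 0, 5],
    [[0, 0.3, 0], 0, 5],
    [[0, 0.38, 0], 0, 5],
    [[0, 0.45, 0], 0, 5]
  ]
}}

```text
time: 7.08
tool_pos: [586.0, 224.5, 37.6]
tcp_rot: [-1.572, -0.0, -1.842]
contact_force: [-3.7, -1.8, 13.9]
grip_width: 59.6
```

Request:
{"method": "apply_moves", "body": {
  "rows": [
    [[0, 0, 0], 0, 7.2],
    [[0, 0, 0], 0, 7.2],
    [[0, -1, 0], 0, 7.2],
    [[0, -2.5, 0], 0, 7.2],
    [[0, -3.5, 0], 0, 2]
  ]
}}

```text
time: 7.7
tool_pos: [586.6, 224.6, 74.2]
tcp_rot: [-1.57, 0.001, -1.842]
contact_force: [0.5, 0.8, -0.7]
grip_width: 65.9
```

Request:
{"method": "apply_moves", "body": {
  "rows": [
    [[0, 0, 0], 0, 1],
    [[0, 0, 0], 0, 1],
    [[0, 0, 0], 0, 1],
    [[0, 0, 0], 0, 1]
  ]
}}

```text
time: 8.2
tool_pos: [586.4, 224.6, 73.8]
tcp_rot: [-1.571, 0.0, -1.842]
contact_force: [-0.2, 0.0, 1.1]
grip_width: 26.7
```

Run:
```python
from h import *
im=vision.capture("scene");cv2.imwrite("pics/s8.png",im[:,:,::-1])
im=vision.capture("wrist"); cv2.imwrite("pics/w8.png",im[:,:,::-1])
im=cv2.imread("pics/s8.png"); cv2.imwrite("pics/s8c.png",cv2.resize(im[165:265,290:420],None,fx=6,fy=6,interpolation=cv2.INTER_CUBIC))
go([586.2,224.5,46],-105.55)
```

```text
t 8.3 at [586.5 224.6  73.9] yaw -105.56 rot [-1.5705e+00  6.0000e-04 -1.8423e+00] F [-0.2  0.3 -0.1] grip 18.3
shift cm [ 0.02  2.79 -0.03] turn -0.0 tool axes [[-0.268, 0.0, 0.963], [-0.963, 0.0, -0.268], [-0.001, -1.0, 0.0]]
```

View pics/s8c.png

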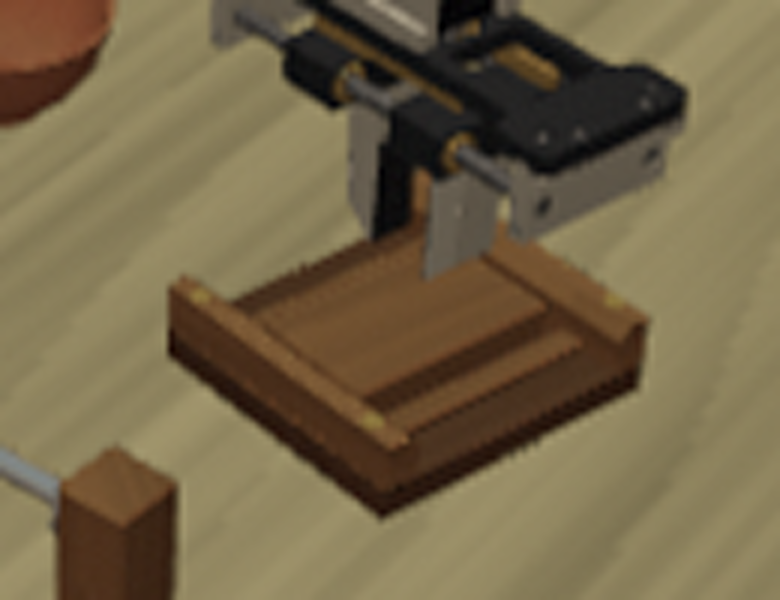

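View pics/w8.png

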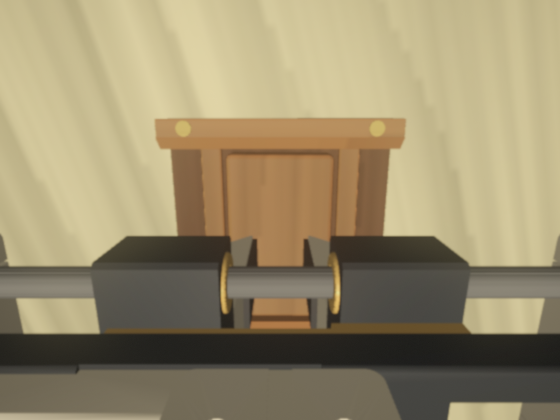

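Request:
{"method": "apply_moves", "body": {
  "rows": [
    [[0, 1.3, 0], 0, 1],
    [[0, 2.2, 0], 0, 1],
    [[0, 2.7, 0], 0, 1],
    [[0, 2.9, 0], 0, 1],
    [[0, 3.0, 0], 0, 1]
  ]
}}

```text
time: 8.93
tool_pos: [586.0, 224.5, 45.2]
tcp_rot: [-1.571, -0.0, -1.842]
contact_force: [-7.7, -2.5, 16.4]
grip_width: 10.0
```

Request:
{"method": "apply_moves", "body": {
  "rows": [
    [[0, 0.1, 0], 0, 1],
    [[0, 0.15, 0], 0, 1],
    [[0, 0.15, 0], 0, 1]
  ]
}}

```text
time: 9.3
tool_pos: [586.0, 224.5, 45.3]
tcp_rot: [-1.571, 0.0, -1.842]
contact_force: [-4.0, -1.5, 11.2]
grip_width: 10.0
```

Request:
{"method": "apply_moves", "body": {
  "rows": [
    [[0, -4, 0], 0, 1],
    [[0, -10, 0], 0, 3],
    [[4, -16, 0], -0.05, 9.18],
    [[9, -22, 0], -0.1, 9.18],
    [[15, -26, 0], -0.15, 9.18]
  ]
}}

```text
time: 9.93
tool_pos: [552.9, 105.0, 286.4]
tcp_rot: [-1.568, 0.0, -1.689]
contact_force: [0.7, -0.8, -0.2]
grip_width: 45.0
```

Run:
```python
from h import *
go([582,-242,320],-94)
```

```text
t 9.93 at [552.9 105.  286.4] yaw -96.78 rot [-1.5684e+00  5.0000e-04 -1.6891e+00] F [ 0.7 -0.8 -0.2] grip 45.0
shift cm [34.11 -3.36  7.  ] turn -0.048 tool axes [[-0.118, 0.002, 0.993], [-0.993, 0.0, -0.118], [-0.0, -1.0, 0.002]]
```

Request:
{"method": "apply_moves", "body": {
  "rows": [
    [[6, -3.4, 1.2], -0.02, 9.18],
    [[12, -3.4, 2.4], -0.04, 9.18],
    [[18, -3.4, 3.6], -0.05, 9.18],
    [[24, -3.4, 4.8], -0.05, 9.18],
    [[30, -3.4, 6], -0.05, 9.18]
  ]
}}

```text
time: 10.55
tool_pos: [576.6, -199.2, 320.5]
tcp_rot: [-1.568, 0.0, -1.639]
contact_force: [0.7, -0.6, 0.8]
grip_width: 91.0
```

Request:
{"method": "apply_moves", "body": {
  "rows": [
    [[3, 0, 0.7], 0, 9.18],
    [[4.0, 0, 1], 0, 9.18],
    [[4.0, 0, 1], 0, 9.18]
  ]
}}

```text
time: 10.92
tool_pos: [583.9, -239.6, 320.1]
tcp_rot: [-1.568, 0.001, -1.639]
contact_force: [-0.0, -0.4, -0.4]
grip_width: 91.6
```

Run:
```python
from h import *
t=vision.capture("top"); cv2.imwrite("pics/t9.png",t[:,:,::-1])
c=cam("wrist"); im=vision.capture("wrist"); cv2.imwrite("pics/w9.png",im[:,:,::-1])
np.savez("w9.npz",K=c[0],R=c[1],t=c[2])
go([582,-242,320],-94)
```

```text
t 11.03 at [ 584.  -238.3  320.6] yaw -93.83 rot [-1.5679e+00  8.0000e-04 -1.6376e+00] F [ 1.1 -0.2  0.2] grip 91.8
shift cm [ 0.38  0.06 -0.18] turn 0.003 tool axes [[-0.067, 0.003, 0.998], [-0.998, 0.001, -0.067], [-0.001, -1.0, 0.003]]
```

View pics/w9.png

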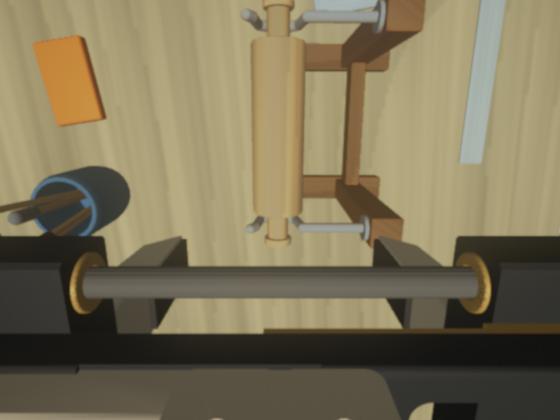

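Run:
```python
from h import *
im=cv2.imread("pics/w9.png"); cv2.imwrite("pics/w9c.png",cv2.resize(im[0:250,235:330],None,fx=4,fy=3.2*0.75,interpolation=cv2.INTER_CUBIC))
cv2.imwrite("pics/w9a.png",np.hstack([cv2.resize(im[0:60,240:320],None,fx=4.9,fy=9,interpolation=cv2.INTER_CUBIC),cv2.resize(im[195:255,240:320],None,fx=4.9,fy=9,interpolation=cv2.INTER_CUBIC)]))
```

```text
(no output)
```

View pics/w9a.png

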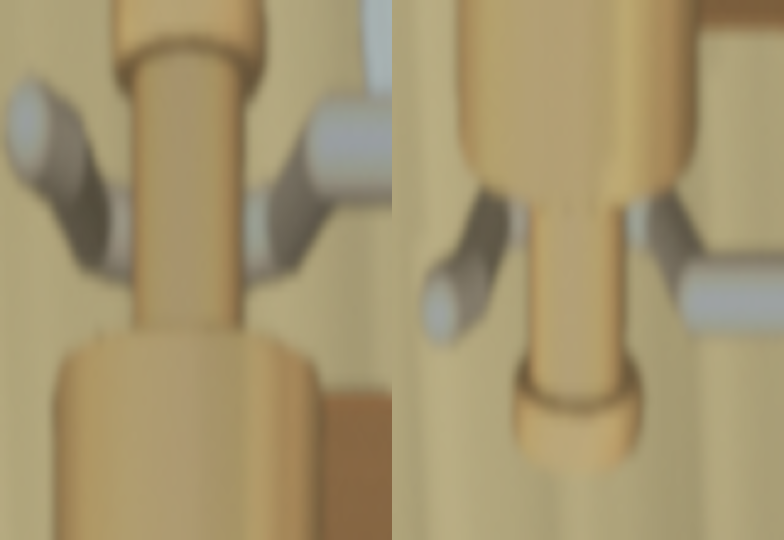

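Run:
```python
from h import *
z=np.load("w9.npz"); c=(z["K"],z["R"],z["t"])
E=onplane("w",[(278.4,36.4),(278.1,217.8)],192,c); A=onplane("w",[(278.4,42),(278.1,209)],174,c)
print("ends",E.round(1),np.linalg.norm(E[0]-E[1]),"mid",E.mean(0),"axis",A.round(1), "tilt",np.rad2deg(np.arctan2(*(A[0]-A[1])[:2])))
H=onplane("w",[(240+18/4.9,0+125/9),(240+(440-392)/4.9,195+312/9)],196,c); print("hooktips",H.round(1),np.rad2deg(np.arctan2(*(H[0]-H[1])[:2])),H.mean(0))
go([586,-182,250],-94)
```

```text
ends [[ 591.4 -114.4  192. ]
 [ 581.8 -252.   192. ]] 137.92233072468235 mid [ 586.62073152 -183.18119407  192.        ] axis [[ 591.4 -114.6  174. ]
 [ 582.  -249.3  174. ]] tilt 3.999780715883535
hooktips [[ 567.8  -99.   196. ]
 [ 557.9 -259.4  196. ]] 3.542903759198719 [ 562.87678449 -179.21947093  196.        ]
t 11.03 at [ 584.  -238.3  320.6] yaw -93.83 rot [-1.5679e+00  8.0000e-04 -1.6376e+00] F [ 1.1 -0.2  0.2] grip 91.8
shift cm [-5.63  7.07 -0.2 ] turn 0.003 tool axes [[-0.067, 0.003, 0.998], [-0.998, 0.001, -0.067], [-0.001, -1.0, 0.003]]
```

Request:
{"method": "apply_moves", "body": {
  "rows": [
    [[-3, 2, -0.1], 0, 9.18],
    [[-5.6, 4, -0.2], 0, 9.18],
    [[-5.6, 7, -0.2], 0, 9.18],
    [[-5.6, 7, -0.2], 0, 9.18]
  ]
}}

```text
time: 11.52
tool_pos: [585.1, -179.9, 249.2]
tcp_rot: [-1.572, 0.002, -1.635]
contact_force: [-0.8, 0.1, 0.5]
grip_width: 91.9
```

Run:
```python
from h import *
c=cam("wrist"); im=vision.capture("wrist"); cv2.imwrite("pics/w10.png",im[:,:,::-1])
go([586.5,-182,166],-93.9)
```

```text
t 11.57 at [ 585.8 -180.9  250.9] yaw -93.73 rot [-1.5690e+00  1.4000e-03 -1.6359e+00] F [ 0.2 -0.2  1.3] grip 92.0
shift cm [0.12 8.49 0.06] turn 0.003 tool axes [[-0.065, 0.002, 0.998], [-0.998, 0.001, -0.065], [-0.001, -1.0, 0.002]]
```

View pics/w10.png

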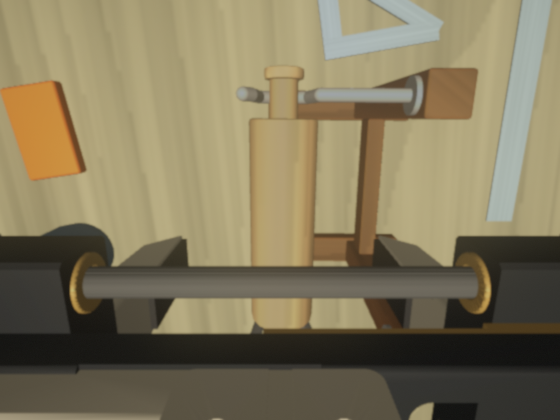

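The roller (columns 250–316) sits centred between the fingers, so I'll descend.

Request:
{"method": "apply_moves", "body": {
  "rows": [
    [[0.1, 2.5, 0.07], 0, 9.18],
    [[0.1, 5, 0.07], 0, 9.18],
    [[0.1, 7, 0.07], 0, 9.18],
    [[0.1, 8.2, 0.07], 0, 9.18],
    [[0.1, 8.5, 0.07], 0, 9.18]
  ]
}}

```text
time: 12.2
tool_pos: [586.9, -181.9, 166.3]
tcp_rot: [-1.568, 0.001, -1.636]
contact_force: [0.2, -0.2, 0.5]
grip_width: 91.8
```

Run:
```python
from h import *
c=cam("wrist"); im=vision.capture("wrist"); cv2.imwrite("pics/w11.png",im[:,:,::-1])
go([586.5,-182,166],-93.9)
```

```text
t 12.25 at [ 587.  -181.9  166.3] yaw -93.73 rot [-1.5682e+00  1.1000e-03 -1.6359e+00] F [-0.4  0.1  0.3] grip 91.8
shift cm [ 0.01  0.03 -0.05] turn 0.003 tool axes [[-0.065, 0.003, 0.998], [-0.998, 0.001, -0.065], [-0.001, -1.0, 0.003]]
```

View pics/w11.png

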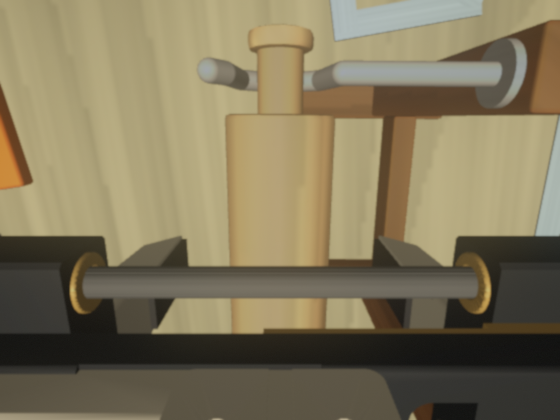

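Fingers straddle the barrel with no contact. Closing.

Request:
{"method": "apply_moves", "body": {
  "rows": [
    [[0, 0, 0], 0, 3.5],
    [[0, 0, 0], 0, 3.5],
    [[0, 0, 0], 0, 3.5],
    [[0, 0, 0], 0, 3.5],
    [[0, 0, 0], 0, 3.5]
  ]
}}

```text
time: 12.88
tool_pos: [586.9, -181.9, 166.3]
tcp_rot: [-1.568, 0.001, -1.636]
contact_force: [0.3, -0.3, 0.8]
grip_width: 46.2
```

Request:
{"method": "apply_moves", "body": {
  "rows": [
    [[0, 0, 0], 0, 3.5],
    [[0, 0, 0], 0, 3.5],
    [[0, -0.4, 0], 0, 3.5],
    [[0, -1.0, 0], 0, 3.5],
    [[0, -2, 0], 0, 3.5]
  ]
}}

```text
time: 13.5
tool_pos: [586.7, -181.8, 186.6]
tcp_rot: [-1.569, 0.001, -1.636]
contact_force: [0.1, -0.2, -1.9]
grip_width: 43.6
```

Request:
{"method": "apply_moves", "body": {
  "rows": [
    [[0, -1.5, 0], 0, 3.5],
    [[0, -3.5, 0], 0, 3.5],
    [[0, -5.5, 0], 0, 3.5],
    [[0, -6.5, 0], 0, 3.5],
    [[0, -6.5, 0], 0, 3.5]
  ]
}}

```text
time: 14.12
tool_pos: [586.9, -182.1, 252.6]
tcp_rot: [-1.567, 0.001, -1.636]
contact_force: [0.7, -0.5, -2.1]
grip_width: 43.6
```

Run:
```python
from h import *
s=vision.capture("scene"); cv2.imwrite("pics/s12.png",s[:,:,::-1])
c=cam("wrist"); im=vision.capture("wrist"); cv2.imwrite("pics/w12.png",im[:,:,::-1])
np.savez("w12.npz",K=c[0],R=c[1],t=c[2])
go([586.2,224.4,250],-105.5)
```

```text
t 14.22 at [ 586.3 -181.8  251. ] yaw -93.73 rot [-1.5699  0.0017 -1.6359] F [-0.7  0.4 -2.5] grip 43.0
shift cm [-40.53   0.17  -2.65] turn 0.205 tool axes [[-0.065, 0.001, 0.998], [-0.998, 0.002, -0.065], [-0.002, -1.0, 0.001]]
```

View pics/w12.png

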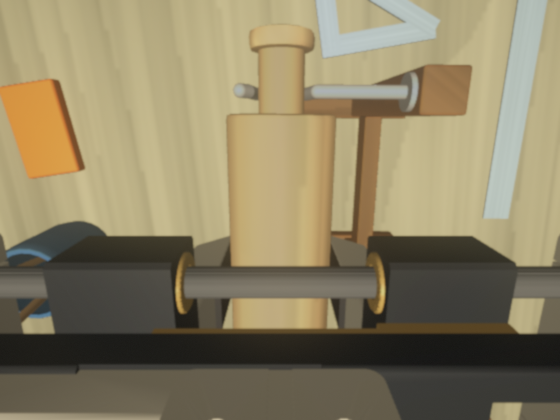

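View pics/s12.png

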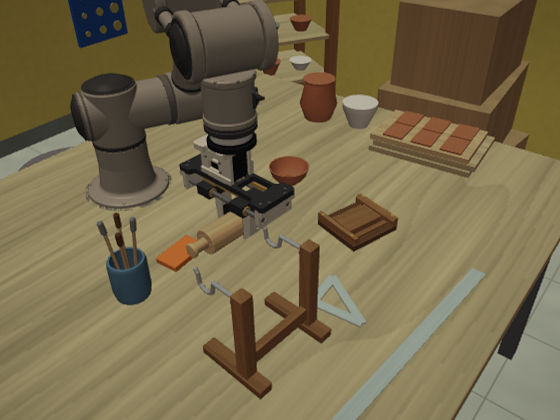

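Run:
```python
from h import *
im=cv2.imread("pics/w12.png"); cv2.imwrite("pics/w12c.png",cv2.resize(im[15:135,215:350],None,fx=5.5,fy=5,interpolation=cv2.INTER_CUBIC))
im=cv2.imread("pics/s12.png"); cv2.imwrite("pics/s12c.png",cv2.resize(im[205:265,170:310],None,fx=5.6,fy=5.6,interpolation=cv2.INTER_CUBIC))
```

```text
(no output)
```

View pics/w12c.png

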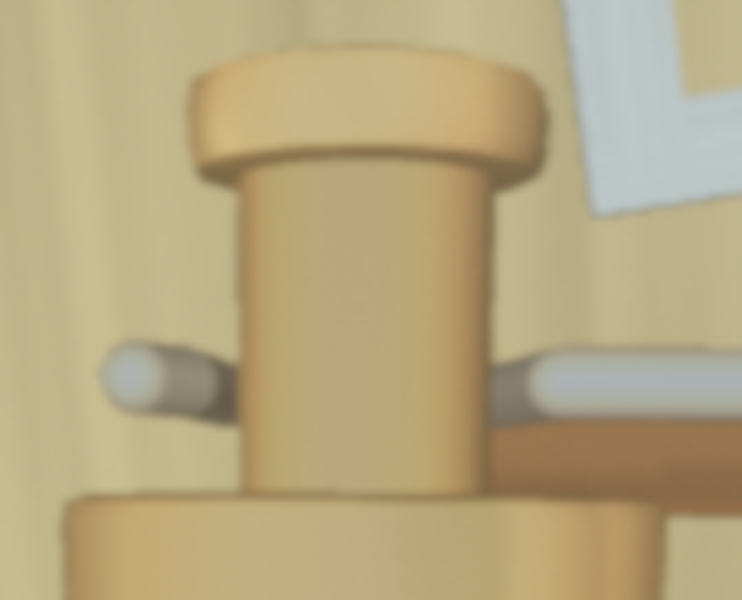

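View pics/s12c.png

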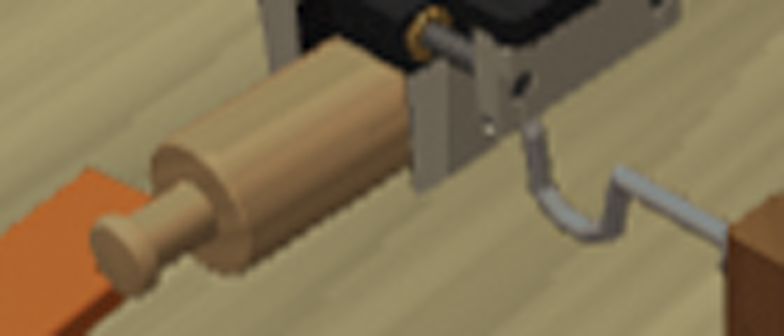

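Run:
```python
from h import *
z=np.load("w12.npz"); c=(z["K"],z["R"],z["t"]); R,p=Rt(); ax=p[2]+3.7
for n,uv,h in[("barrel end",(281.4,113.7),ax+22),("bead end",(281.5,24.2),ax+11)]:
    q=onplane("w",[uv],h,c)[0]; print(n,(R.T@(q-p)).round(1))
# width check along barrel
for v,a,b in[(125,226.5,336.5)]:
    q=onplane("w",[(a,v),(b,v)],ax+5,c); print((R.T@(q-p).T).T.round(1))
g=lambda u,v:[((u+.5)/5.6-.5+170,(v+.5)/5.6-.5+205)]
q=onplane("scene",g(120,260),ax)[0]; print("scene bead end",(R.T@(q-p)).round(1))
q=onplane("scene",g(205,208),ax)[0]; print("scene barrel end ctr",(R.T@(q-p)).round(1))
```

```text
barrel end [-68.7 -25.6   0.4]
bead end [-98.5 -14.5   0.5]
[[-64.6  -8.6 -20.6]
 [-64.6  -8.6  21.8]]
scene bead end [98.4 -3.9 -1. ]
scene barrel end ctr [67.5 -3.8 -0.6]
```

Request:
{"method": "apply_moves", "body": {
  "rows": [
    [[-4, 0, -0.3], 0, 3.5],
    [[-9, 0, -0.6], 0.03, 3.5],
    [[-14, 0, -0.9], 0.06, 3.5],
    [[-19, 0, -1.2], 0.1, 3.5],
    [[-24, 0, -1.5], 0.12, 3.5]
  ]
}}

```text
time: 14.85
tool_pos: [586.4, 60.2, 250.5]
tcp_rot: [-1.572, 0.002, -1.757]
contact_force: [0.2, -0.4, -2.8]
grip_width: 43.5
```

Run:
```python
from h import *
go([585.7,224.2,160],-105.53)
```

```text
t 14.85 at [586.4  60.2 250.5] yaw -100.67 rot [-1.5717e+00  1.5000e-03 -1.7570e+00] F [ 0.2 -0.4 -2.8] grip 43.5
shift cm [-16.09   9.07  -3.1 ] turn 0.085 tool axes [[-0.185, -0.001, 0.983], [-0.983, 0.002, -0.185], [-0.002, -1.0, -0.001]]
```

Request:
{"method": "apply_moves", "body": {
  "rows": [
    [[-5, 1, -1], 0.02, 3.5],
    [[-10, 3, -2], 0.05, 3.5],
    [[-14, 5, -2.7], 0.085, 3.5],
    [[-16, 8, -3.1], 0.085, 3.5],
    [[-16.1, 9, -3.1], 0.085, 3.5]
  ]
}}

```text
time: 15.48
tool_pos: [583.9, 225.5, 157.6]
tcp_rot: [-1.577, -0.001, -1.839]
contact_force: [-0.3, -0.1, -2.7]
grip_width: 43.2
```

Run:
```python
from h import *
s=vision.capture("top")
c=cam("wrist"); im=vision.capture("wrist"); cv2.imwrite("pics/w13.png",im[:,:,::-1])
go([585.7,224.2,90],-105.53)
```

```text
t 15.57 at [584.9 223.8 159. ] yaw -105.52 rot [-1.5749e+00 -7.0000e-04 -1.8417e+00] F [ 0.2  0.3 -2.4] grip 43.5
shift cm [-0.06  6.9   0.09] turn 0.0 tool axes [[-0.268, -0.004, 0.964], [-0.964, 0.0, -0.268], [0.001, -1.0, -0.004]]
```

View pics/w13.png

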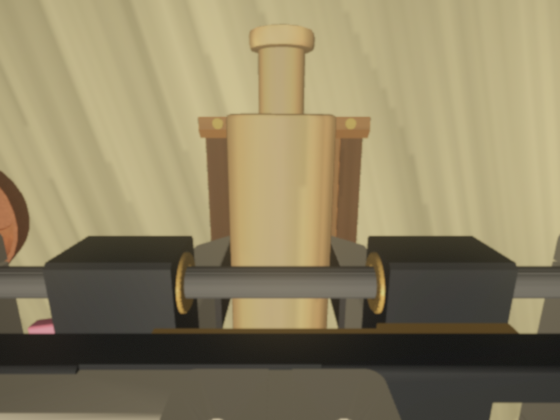

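Request:
{"method": "apply_moves", "body": {
  "rows": [
    [[-0.06, 2.5, 0.1], 0, 3.5],
    [[-0.06, 5, 0.1], 0, 3.5],
    [[-0.06, 7.5, 0.1], 0, 3.5],
    [[-0.06, 8.8, 0.1], 0, 3.5],
    [[-0.06, 8.9, 0.1], 0, 3.5]
  ]
}}

```text
time: 16.2
tool_pos: [585.9, 223.4, 70.0]
tcp_rot: [-1.575, -0.001, -1.843]
contact_force: [0.4, -0.3, -1.7]
grip_width: 42.9
```

Run:
```python
from h import *
s=vision.capture("top"); s=vision.capture("scene"); cv2.imwrite("pics/s14.png",s[:,:,::-1])
c=cam("wrist"); go([585.7,224.2,57],-105.53)
im=vision.capture("wrist"); cv2.imwrite("pics/w14.png",im[:,:,::-1])
np.savez("w14.npz",K=c[0],R=c[1],t=c[2])
im=cv2.imread("pics/w14.png");cv2.imwrite("pics/w14c.png",cv2.resize(im[90:240,120:440],None,fx=2.5,fy=4,interpolation=cv2.INTER_CUBIC))
im=cv2.imread("pics/s14.png"); cv2.imwrite("pics/s14c.png",cv2.resize(im[155:265,290:420],None,fx=5.4,fy=5.4,interpolation=cv2.INTER_CUBIC))
```

```text
t 16.3 at [586.5 223.9  71.1] yaw -105.55 rot [-1.5733e+00  2.0000e-04 -1.8422e+00] F [ 1.6 -0.1 -1.9] grip 43.1
shift cm [-0.01  1.41 -0.08] turn -0.0 tool axes [[-0.268, -0.002, 0.963], [-0.963, 0.001, -0.268], [-0.0, -1.0, -0.002]]
```

View pics/w14c.png

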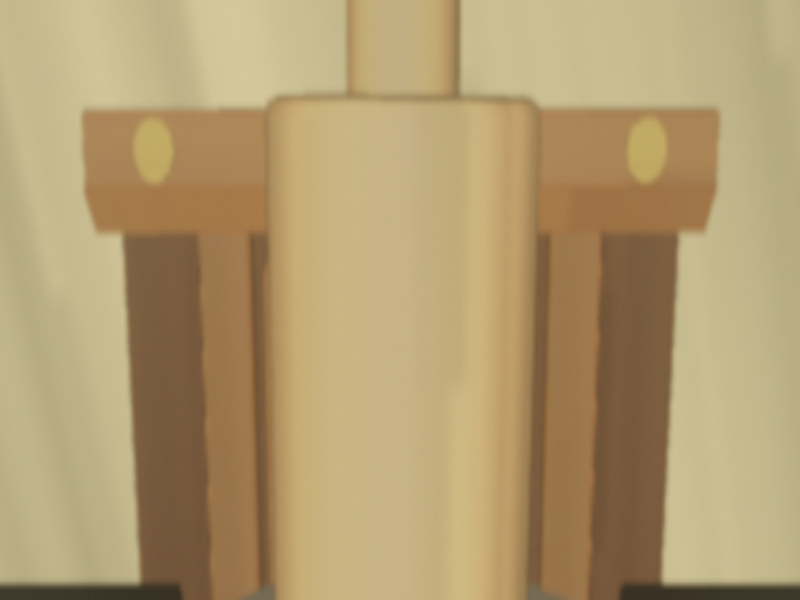

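View pics/s14c.png

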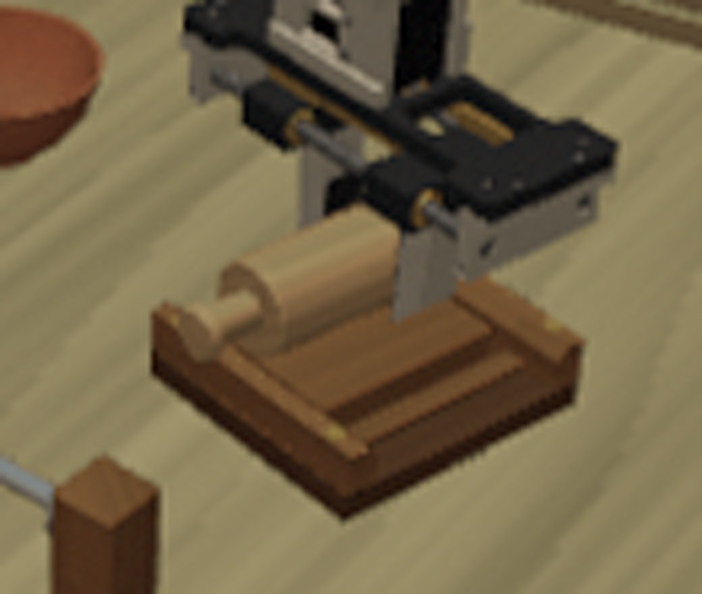

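Run:
```python
from h import *
z=np.load("w14.npz"); c=(z["K"],z["R"],z["t"]); p=np.array([586.5,223.9,71.1])
a=np.deg2rad(-15.53); x=np.array([np.cos(a),np.sin(a)]); y=np.array([-x[1],x[0]])
tl=lambda q:(round(float((q[:2]-p[:2])@x),1),round(float((q[:2]-p[:2])@y),1))
f=lambda u,v:[((u+.5)/2.5-.5+120,(v+.5)/4-.5+90)]
for nm,u,v,h in[("pinL",153,150,37),("pinR",647,150,37),("rail outer",400,108,37),("bevel low",400,233,31),("barrel end",403,97,96.8),("sideL",268,200,82),("sideR",538,200,82),("sideL2",277,560,82),("sideR2",527,560,82)]: print(nm,tl(onplane("w",f(u,v),h,c)[0]))
g=lambda u,v:[((u+.5)/5.4-.5+290,(v+.5)/5.4-.5+155)]
for nm,u,v,h in[("pin-",174,320,37),("pin+",337,433,37),("pinfar",552,327,37),("bead end",197,333,74.8),("barrel end",252,308,74.8)]: print("scene",nm,tl(onplane("scene",g(u,v),h)[0]))
```

```text
pinL (-50.6, 62.6)
pinR (49.5, 62.6)
rail outer (-0.5, 67.7)
bevel low (-0.6, 51.7)
barrel end (0.0, 68.6)
sideL (-20.6, 59.2)
sideR (20.6, 59.2)
sideL2 (-20.5, 23.0)
sideR2 (20.3, 23.1)
scene pin- (-53.1, -66.7)
scene pin+ (49.5, -63.1)
scene pinfar (49.8, 62.9)
scene bead end (-1.0, -98.9)
scene barrel end (-0.9, -68.9)
```

Request:
{"method": "apply_moves", "body": {
  "rows": [
    [[0.04, 0.4, -0.05], 0, 3.5],
    [[0.04, 0.8, -0.05], 0, 3.5],
    [[0.04, 1.1, -0.05], 0, 3.5],
    [[0.04, 1.35, -0.05], 0, 3.5],
    [[0.04, 1.4, -0.05], 0, 3.5]
  ]
}}

```text
time: 16.98
tool_pos: [585.8, 223.8, 57.0]
tcp_rot: [-1.573, 0.0, -1.842]
contact_force: [0.4, -1.0, -1.5]
grip_width: 43.5
```

Run:
```python
from h import *
go([586,223.7,55.3],-105.53)
```

```text
t 16.98 at [585.8 223.8  57. ] yaw -105.53 rot [-1.5733e+00  1.0000e-04 -1.8419e+00] F [ 0.4 -1.  -1.5] grip 43.5
shift cm [0.01 0.17 0.02] turn -0.0 tool axes [[-0.268, -0.002, 0.963], [-0.963, 0.001, -0.268], [-0.0, -1.0, -0.003]]
```

Request:
{"method": "apply_moves", "body": {
  "rows": [
    [[0, 0.05, 0], 0, 3.5],
    [[0, 0.1, 0], 0, 3.5],
    [[0, 0.14, 0], 0, 3.5],
    [[0, 0.17, 0], 0, 3.5],
    [[0, 0.17, 0], 0, 3.5]
  ]
}}

```text
time: 17.6
tool_pos: [585.8, 223.8, 55.5]
tcp_rot: [-1.573, 0.0, -1.842]
contact_force: [-0.6, -0.0, 0.0]
grip_width: 43.3
```

Request:
{"method": "apply_moves", "body": {
  "rows": [
    [[0, 0.03, 0], 0, 3.5],
    [[0, 0.05, 0], 0, 3.5],
    [[0, 0.05, 0], 0, 3.5]
  ]
}}

```text
time: 17.98
tool_pos: [585.8, 223.9, 55.4]
tcp_rot: [-1.573, 0.0, -1.842]
contact_force: [-1.6, -0.3, 3.9]
grip_width: 43.1
```

Run:
```python
from h import *
c=cam("wrist"); go([586,223.7,55.3],-105.53)
im=vision.capture("wrist"); cv2.imwrite("pics/w15.png",im[:,:,::-1])
s=vision.capture("scene"); cv2.imwrite("pics/s15.png",s[:,:,::-1])
```

```text
t 17.98 at [585.8 223.9  55.4] yaw -105.53 rot [-1.5730e+00  4.0000e-04 -1.8419e+00] F [-1.6 -0.3  3.9] grip 43.1
shift cm [0.01 0.01 0.02] turn -0.0 tool axes [[-0.268, -0.002, 0.963], [-0.963, 0.001, -0.268], [-0.0, -1.0, -0.002]]
```

View pics/w15.png

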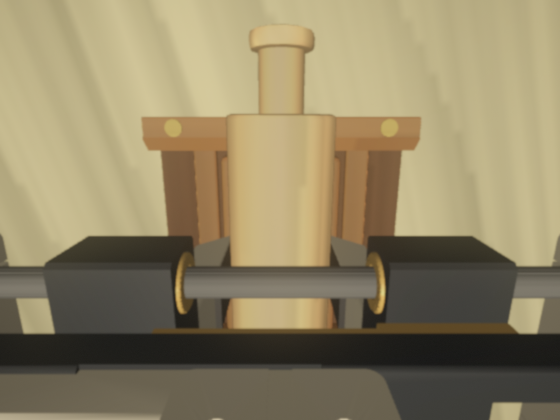

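Request:
{"method": "apply_moves", "body": {
  "rows": [
    [[0, -0.02, 0], 0, 4.5],
    [[0, -0.02, 0], 0, 4.6],
    [[0, -0.02, 0], 0, 4.8],
    [[0, -0.02, 0], 0, 5.2],
    [[0, -0.02, 0], 0, 6]
  ]
}}

```text
time: 18.7
tool_pos: [585.9, 223.9, 55.5]
tcp_rot: [-1.573, 0.0, -1.842]
contact_force: [-0.5, 0.0, -0.6]
grip_width: 57.6
```

Run:
```python
from h import *
go([586,223.7,55.3],-105.53)
im=vision.capture("wrist"); cv2.imwrite("pics/w16.png",im[:,:,::-1])
```

```text
t 18.7 at [585.9 223.9  55.5] yaw -105.53 rot [-1.5730e+00  4.0000e-04 -1.8419e+00] F [-0.5  0.  -0.6] grip 57.6
shift cm [0.01 0.02 0.02] turn -0.0 tool axes [[-0.268, -0.002, 0.963], [-0.963, 0.001, -0.268], [-0.0, -1.0, -0.002]]
```

View pics/w16.png

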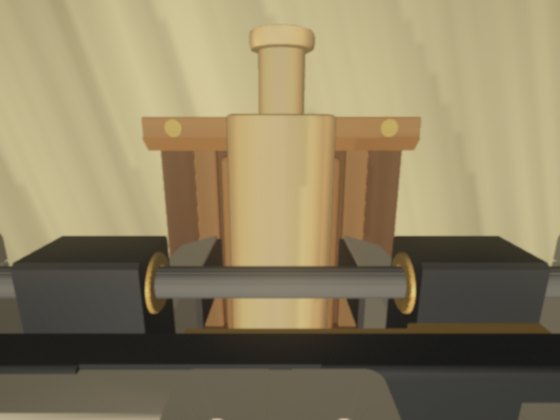

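The roller is released and has not moved. I'll open wider, then lift straight up and away.

Request:
{"method": "apply_moves", "body": {
  "rows": [
    [[0, 0, 0], 0, 8],
    [[0, 0, 0], 0, 8],
    [[0, -1, 0], 0, 8],
    [[0, -4, 0], 0, 8],
    [[0, -8, 0], 0, 8]
  ]
}}

```text
time: 19.38
tool_pos: [585.5, 223.6, 136.2]
tcp_rot: [-1.574, -0.0, -1.842]
contact_force: [1.1, -1.0, 0.7]
grip_width: 79.6
```

Request:
{"method": "apply_moves", "body": {
  "rows": [
    [[0, -5, 0], 0, 8],
    [[0, -10, 0], 0, 8],
    [[4, -14, -5], 0, 8],
    [[8, -14, -10], 0, 8],
    [[12, -14, -15], 0, 8]
  ]
}}

```text
time: 20.0
tool_pos: [421.1, 153.2, 277.9]
tcp_rot: [-1.572, 0.001, -1.842]
contact_force: [-0.4, -0.2, 1.6]
grip_width: 80.1
```

Run:
```python
from h import *
for n in("top","scene"):
    im=vision.capture(n)[:,:,::-1]; cv2.imwrite(f"pics/{n}17.png",im)
a=cv2.imread("pics/top17.png")[125:220,165:270]; b=cv2.imread("pics/scene17.png")[160:265,290:420]
cv2.imwrite("pics/f17.png",np.hstack([cv2.resize(cv2.convertScaleAbs(a,alpha=1.5),(395,357),interpolation=cv2.INTER_CUBIC),cv2.resize(b,(405,357),interpolation=cv2.INTER_CUBIC)]))
go([586,223.7,55.3],-105.53)
```

```text
t 20.1 at [416.2 152.2 276.8] yaw -105.54 rot [-1.5782 -0.0026 -1.8421] F [ 0.3 -0.5 -0.2] grip 80.0
shift cm [-11.5   22.01  14.61] turn -0.0 tool axes [[-0.268, -0.008, 0.963], [-0.963, -0.001, -0.268], [0.003, -1.0, -0.007]]
```

View pics/f17.png

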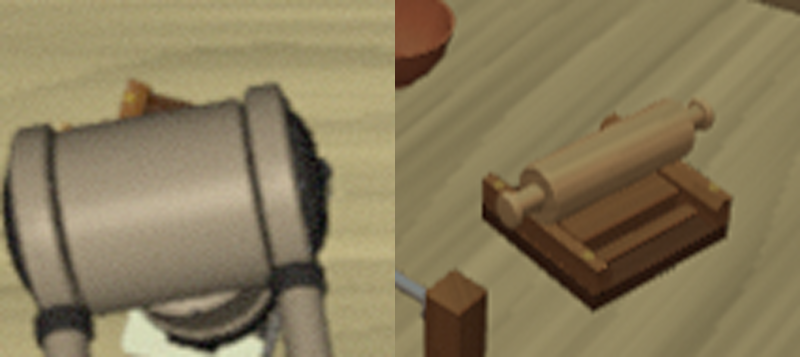

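View pics/top17.png

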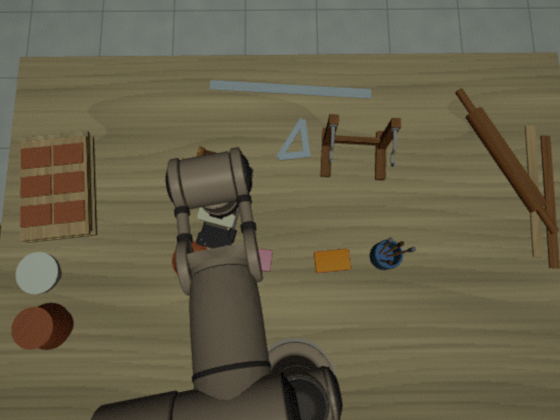

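Request:
{"method": "apply_moves", "body": {
  "rows": [
    [[5, 0, 0], 0, 8],
    [[10, 0, 1], 0, 8],
    [[15, 0, 2], 0, 8],
    [[20, 0, 3], 0, 8],
    [[22, 0, 4], 0, 8]
  ]
}}

```text
time: 20.72
tool_pos: [396.1, -72.9, 278.0]
tcp_rot: [-1.576, -0.003, -1.845]
contact_force: [-0.3, -0.2, -0.9]
grip_width: 79.7
```

Run:
```python
from h import *
for n in("top","scene"):
    im=vision.capture(n)[:,:,::-1]; cv2.imwrite(f"pics/{n}18.png",im)
a=cv2.imread("pics/top18.png")[125:220,165:270]
cv2.imwrite("pics/f18.png",cv2.resize(cv2.convertScaleAbs(a,alpha=1.5),None,fx=6,fy=6,interpolation=cv2.INTER_CUBIC))
b=cv2.imread("pics/scene18.png")[160:265,290:420]
cv2.imwrite("pics/f18s.png",cv2.resize(b,None,fx=5.5,fy=5.5,interpolation=cv2.INTER_CUBIC))
```

```text
(no output)
```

View pics/f18.png

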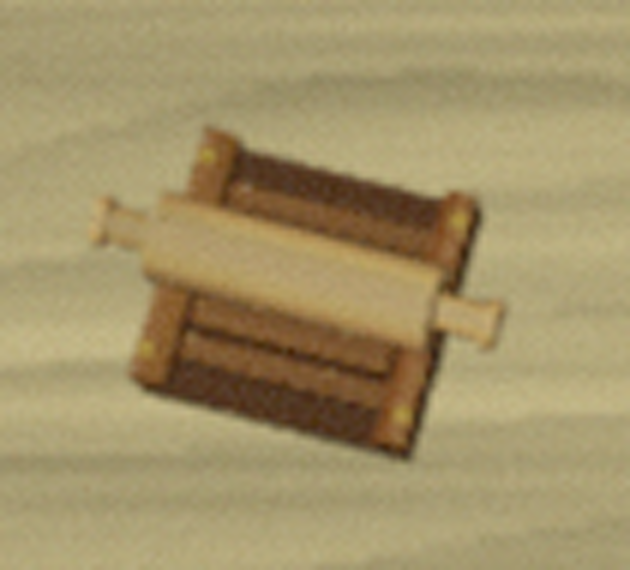

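View pics/f18s.png

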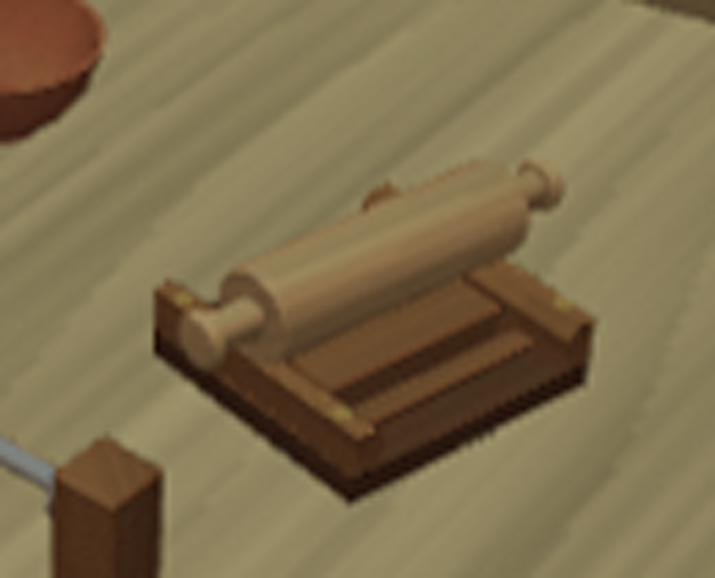

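Run:
```python
from h import *
f=lambda q:[((u+.5)/6-.5+165,(v+.5)/6-.5+125) for u,v in q]
P=onplane("top",f([(208,155),(147,348),(460,218),(401,413)]),37)[:,:2]; r=onplane("top",f([(91,219),(500,326)]),59)[:,:2]; b=onplane("top",f([(152,236),(436,305)]),59)[:,:2]
c=P.mean(0); print("jig",c.round(1)); a=np.deg2rad(-15.53); R=np.array([[np.cos(a),-np.sin(a)],[np.sin(a),np.cos(a)]])
print("roller mid in jig",((r.mean(0)-c)@R).round(1),((b.mean(0)-c)@R).round(1),"ends",((r-c)@R).round(1).tolist())
```

```text
jig [587.6 225.6]
roller mid in jig [-1.3  1. ] [-0.5  1.7] ends [[-1.1, 102.5], [-1.5, -100.6]]
```

Run:
```python
from plant import order,bot
print(order.close_job()); print(bot.get_obs()["time"])
```

```text
the job is handed in; nothing more can be done
None
the job is handed in; nothing more can be done
```

The jig is ready and the job was handed in at about 21 s, well inside the 72 s limit.

- **Board:** I set the brown board (not the pink or orange look-alikes) into the pocket. I then pressed it with the closed fingertips at up to about 18 N. Its top came out about 31 mm above the bench, the height expected when it sits flat on the bed.
- **Roller:** I lifted it straight up off the hooks, lowered it onto both rails until it just touched at about 4 N, opened the fingers slowly and backed away. It did not move on release.

**Last checks:** The final top view puts the roller's middle about 1 mm off the jig's centre in each direction. One rougher reading of the barrel edges gave 1.7 mm along the roller. It is square to within about 0.2° and rests on both rails.

**Disagreements:** The cameras differed by 1–3 mm in absolute position, within or a little over their stated accuracy, so I set the placements from relative measurements. I did not measure the set square, bowl and brush jar afterwards. The arm never went near them, and the set square and jar look unmoved in the later top view.

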